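# Transfer developed test cassettes to the carrier in order

### The job

The four test cassettes in the grey developing rack are ready to be read: move them to the empty white carrier and keep their order, so that the cassette nearest the handle of the developing rack comes to lie nearest the handle of the carrier, the next one next to it, and so on to the far end. Each must lie printed face up, flat and fully down in its own place across both rails. Leave the bench timer and the specimen cup between the racks where they are.

Things in the scene. Friction and masses are not known exactly. Their poses are not given: they have to be found in the camera images.
- cassette_a_mid (a point): Centre, half-way up, of the test cassette that starts in the first place, nearest the handle, of the grey developing rack, printed face up. x across its width, y along it, z up out of its face. A white flat bar 31 wide, 100 long, 4.8 mm thick, about 14 g, blue field at one end; all four are alike. Grip it across its 31 mm width at mid-length.
- cassette_b_mid (a point): Centre, half-way up, of the test cassette that starts in the second place from the handle of the grey developing rack, printed face up. x across its width, y along it, z up out of its face. Like cassette_a.
- cassette_c_mid (a point): Centre, half-way up, of the test cassette that starts in the third place from the handle of the grey developing rack, printed face up. x across its width, y along it, z up out of its face. Like cassette_a.
- cassette_d_mid (a point): Centre, half-way up, of the test cassette that starts in the fourth place, farthest from the handle, of the grey developing rack, printed face up. x across its width, y along it, z up out of its face. Like cassette_a.
- place_a (a point): The first place, nearest the handle, of the empty white carrier: where a cassette's centre lies when fully home. x along the row away from the handle, y along a cassette lying there (blue end to either side), z up. Both racks have one shape and stand fast: two rails, tops 30 mm above the table, 56 mm gap between them open to the table, so that fingers reach below a cassette at mid-length. A steel loop handle sticks out from one end.
- place_b (a point): The second place from the handle of the empty white carrier: where a cassette's centre lies when fully home. x along the row away from the handle, y along a cassette lying there (blue end to either side), z up. Places are 64 mm apart along the row. Ribs 16 mm high on the rails, 28 mm wide at the foot, 5 mm at the crest, part them and leave 36 mm at the foot. Between the rails there are no ribs.
- place_c (a point): The third place from the handle of the empty white carrier: where a cassette's centre lies when fully home. x along the row away from the handle, y along a cassette lying there (blue end to either side), z up. Lips 11 mm high at the rails' outer sides, 105 mm apart at the foot, 117 at the crest, stop a cassette's ends. It slides home if let go a few mm up and within 5 mm of its seat.
- place_d (a point): The fourth place, farthest from the handle, of the empty white carrier: where a cassette's centre lies when fully home. x along the row away from the handle, y along a cassette lying there (blue end to either side), z up. A frame 38 mm high closes each end of the rack, its inner face 48 mm from the centre of the last place. The handle is as low as the rails. Racks may point any way.
- bench_timer_mid (a point): centre of the white bench timer that lies between the racks, 66 x 66 x 18 mm, loose; bystander, to be left where it is; z up
- waiting_cup_mid (a point): centre of the closed specimen cup with a yellow lid that stands between the racks, 68 mm across and 62 mm high, loose; bystander, to be left where it is; z up
There are look-alikes about, which are no part of the job. Leave any green or red look-alike of the part that bears cassette_d_mid alone.

How it is judged:
By the outcome, as a careful person would: the job done as asked, in the order asked, and still so for the second after the job is handed in, with the robot touching nothing.
It also fails if it takes over 122 s, if anything falls off the work surface, if the arm or the gripper's body presses on something with over 40 N, if the wrist force passes 120 N, or if a joint passes its speed limit or range.

### The arm

A 6-joint arm with a two-finger parallel gripper is mounted at the origin on the work surface; the furniture and walls round the work are solid. World frame = base frame: x ahead of the robot, y to its left, z up, the work surface at z = 0. Lengths are in m, angles in rad, forces in N, time in s.
With the tool pointing down it reaches from about 0.25 to 0.725 m from the base axis. Payload 9.7 kg.
Tool frame: the origin (TCP) lies at the very end of the fingers, on their centre line; the grasp point (between the pads) lies 19 mm behind it; z points along the fingers, y is the direction in which the jaws open and shut (so a half turn about z gives the same grasp; the last joint's range is limited). The gripper opens to 85 mm and grips with 20 to 120 N. Pads are 22 mm wide; open, the fingers measure 114 mm over their backs; the gripper's body (76 mm by 85 mm) begins 54 mm behind the grasp point. The pads swing forward as they close: fully open they stand 13 mm farther back than shut.
Start: joints at [1.346, 0.087, 0.176, 1.66, 0, 1.571], TCP at [0.123, 0.536, 0.231] pointing down, gripper open.
Joint ranges: [-3.13, 3.13], [-0.85, 1.81], [-1.15, 1.24], [-2.2, 2.28], [-1.44, 1.52], [-3.14, 3.14]. Speed limits (rad/s): [2.22, 2.22, 2.57, 3.14, 3.14, 3.14].

### API

Orientations are given as a unit quaternion [x, y, z, w].
In Python, from plant import ctrl, optics gives the robot as it stands. The module is installed in compiled form; this text tells all that it offers.
- The arm moves only by the tool servo_tool, never from a script. Its arguments are lists of equal length, an entry for each row: "travel": the shift along the tool's x, y, z in m, a list of three; "angular": the turn, a rotation vector about the tool's x, y, z in rad, a list of three; "grip": the gripper command: -1 is shut, 1 is fully open, values between are in proportion. A call has 1 to 8 rows; each row is the pose to reach, as a shift and turn from the pose commanded when the call began, along the tool's axes at that moment; what a row does not reach only later rows make up. A row lasts 1/12 s, in which the tool goes at most 41.7 mm and 7.16 degrees, less where a joint would pass 70% of its speed; a pose out of reach is approached as far as the arm can. A call with a gripper value outside its range is refused whole. The fingers move at their own pace and stop on an object; "newtons" is the grip in N (left out, the last holds). Time passes only in rows, so rows that repeat a pose let the fingers close. It gives the time, the measured TCP pose, the force and the opening at its end, in the units of the state.
- ctrl.sense(): the state, without advancing time (a new reading comes with each control period).
- optics.get_image(name): name is "scene" or "top" or "wrist"; returns a dict with "pixels" (384x512x3 uint8, red, green, blue), "K" (3x3 intrinsics, pixels), "dist" ([k1, k2, p1, p2, k3] as OpenCV has them; the pictures are not rectified), "world_from_camera" (4x4, takes a point from camera to world coordinates); the wrist camera has in their place "tool_from_camera" (4x4, takes a point from camera to tool coordinates, whose origin is the TCP and whose axes are the flange's). Camera axes: x right, y down, z forward; pixel columns grow to the right and rows downward; lengths in m; the calibration is good to about 2 mm. A picture is of the moment at which its call begins: read the wrist's pose just before it. There is no depth.
- ctrl.hand_in(): hands the job in, once; it reports no verdict.
The state is a dict: "time_s": time; "joints": joint angles; "joint_vel": joint speeds; "joint_torque": joint torques, N m; "eef_pos": TCP position; "tcp_rot": TCP orientation; "wrist_force": force on the tool from outside, world axes, zero at the start; "wrist_torque": the same for the moment, N m; "finger_gap": finger opening in m.
Only numpy, scipy, OpenCV 4.12 (cv2) and the standard library are available. Lean on these libraries where they do the work, as an engineer would, in place of code of your own. Each camera call takes 0.05 s, during which the arm holds its last target.

## Working session

There is one attempt and no reset: what is moved stays moved. The work goes in short steps, Python scripts to look and compute and a tool call to move; the robot and the scene stay as the last step left them, time stands still between calls to the robot, and variables do not carry over. Pictures are saved under pics/ and viewed, and the job is handed in when it is done.

Besides the shell and the picture viewer there is one more tool, called after "Emit:" as name(argument=value, ...) on one line, values as JSON. servo_tool: Moves the arm, as the interface text tells. Its arguments: {"type":"object","properties":{"travel":{"type":"array"},"angular":{"type":"array"},"grip":{"type":"array"},"newtons":{"type":"number"}},"required":["travel","angular","grip"]}

```bash
mkdir -p pics
python3 - <<'E'
from plant import ctrl, optics
import cv2
s=ctrl.sense(); print(s)
for n in ["scene","top","wrist"]:
    d=optics.get_image(n); cv2.imwrite(f"pics/{n}0.png",d["pixels"][:,:,::-1])
    print(n,d["K"],d["dist"],d.get("world_from_camera",d.get("tool_from_camera")))
E
```

```text
{'time_s': 0.0, 'joints': array([1.34600103e+00, 8.74498227e-02, 1.75107779e-01, 1.65982126e+00,
       1.02228435e-05, 1.57081041e+00]), 'joint_vel': array([ 1.17831216e-03,  9.69691032e-04,  4.60819951e-05,  9.67732865e-04,
       -8.34849023e-04, -4.64788813e-05]), 'joint_torque': array([ 2.11772473e-03, -5.20382309e+01,  4.64808798e+01,  1.59733160e-02,
        1.73679173e-04,  6.67503983e-06]), 'eef_pos': array([0.12254056, 0.53592045, 0.2305752 ]), 'tcp_rot': array([ 1.12168115e-01,  9.93689009e-01, -6.78604942e-04, -8.17354583e-05]), 'wrist_force': array([-0.46349723, -0.46258004,  0.59617269]), 'wrist_torque': array([-0.02757506,  0.02862182,  0.00577282]), 'finger_gap': 0.08557490292207864}
scene [[416.51489871   0.         258.88462655]
 [  0.         416.51489871 194.65208165]
 [  0.           0.           1.        ]] [-0.10234019  0.          0.          0.          0.        ] [[ 0.68080572 -0.45528007  0.57378012 -0.10002932]
 [-0.73222662 -0.40309017  0.54896492 -0.61105546]
 [-0.01864766 -0.79387554 -0.60779428  0.73211946]
 [ 0.          0.          0.          1.  
[... 160 characters left out ...]
   0.         0.         0.        ] [[-0.00883925 -0.99594231  0.08955887  0.39045423]
 [-0.99981047  0.01035602  0.01648551 -0.01819346]
 [-0.01734609 -0.08939618 -0.99584509  1.33520485]
 [ 0.          0.          0.          1.        ]]
wrist [[312.55589027   0.         256.90963341]
 [  0.         312.55589027 196.18281324]
 [  0.           0.           1.        ]] [-0.0684906  0.         0.         0.         0.       ] [[ 9.08198912e-04 -9.58513216e-01 -2.85046646e-01  7.28916248e-02]
 [ 9.99998951e-01  5.48934800e-04  1.34026028e-03  9.25987949e-04]
 [-1.12818517e-03 -2.85047564e-01  9.58512709e-01 -1.44150212e-01]
 [ 0.00000000e+00  0.00000000e+00  0.00000000e+00  1.00000000e+00]]
```

View pics/top0.png

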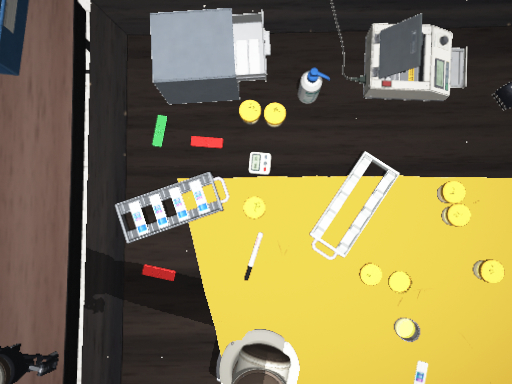

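View pics/scene0.png

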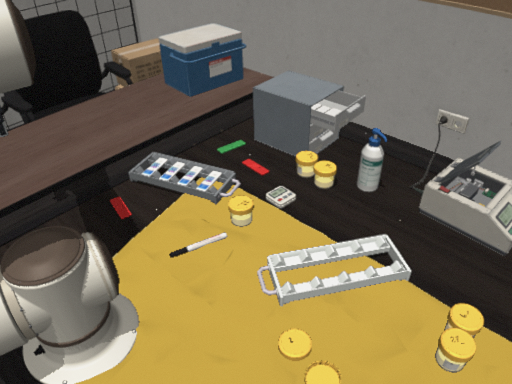

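View pics/wrist0.png

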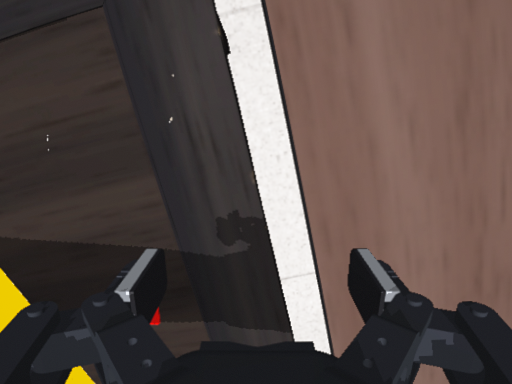

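The top view shows the grey rack at about (120–225, 175–240) with its handle at its right end, near (222,188). The white carrier is at about (312–398, 153–255), with its handle at lower left near (325,248). I'll enlarge both.

Run:
```python
import cv2
t=cv2.imread("pics/top0.png")
cv2.imwrite("pics/g1.png",cv2.resize(t[165:250,110:235],None,fx=6.4,fy=6.4,interpolation=cv2.INTER_CUBIC))
cv2.imwrite("pics/w1.png",cv2.resize(t[145:265,300:410],None,fx=5,fy=5,interpolation=cv2.INTER_CUBIC))
```

```text
(no output)
```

View pics/g1.png

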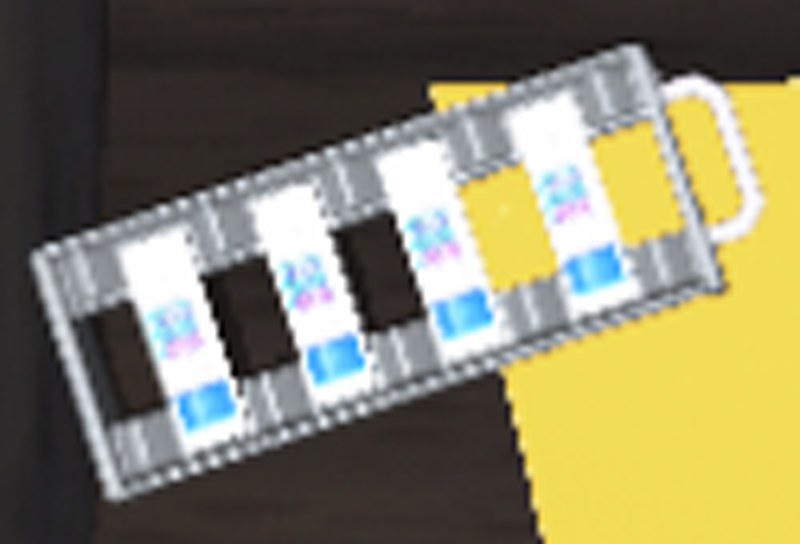

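View pics/w1.png

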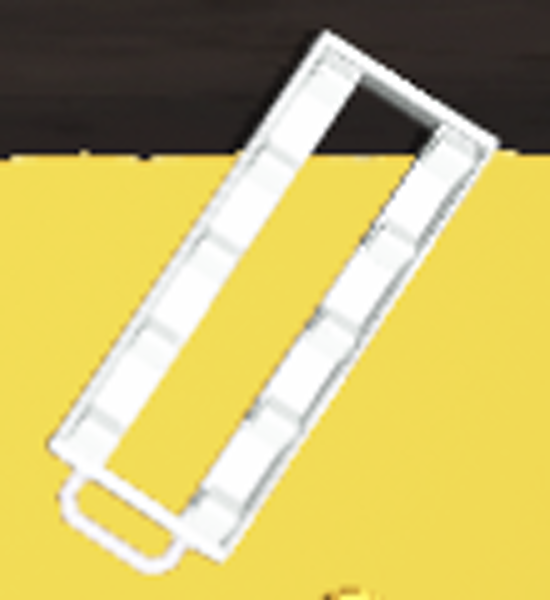

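```bash
cat > h.py <<'E'
import numpy as np, cv2
from scipy.spatial.transform import Rotation as R
from plant import ctrl, optics
def pose():
    s=ctrl.sense(); T=np.eye(4); T[:3,:3]=R.from_quat(s["tcp_rot"]).as_matrix(); T[:3,3]=s["eef_pos"]; return s,T
def ray(px,d,W,z):
    u=cv2.undistortPoints(np.array(px,float).reshape(-1,1,2),d["K"],np.array(d["dist"]))[:,0]
    r=np.c_[u,np.ones(len(u))]@W[:3,:3].T
    o=W[:3,3]; return o+r*((z-o[2])/r[:,2])[:,None]
def proj(P,d,W):
    C=np.linalg.inv(W); q=np.asarray(P,float)
    return cv2.projectPoints(q,cv2.Rodrigues(C[:3,:3])[0],C[:3,3],d["K"],np.array(d["dist"]))[0][:,0]
E
python3 - <<'E'
from h import *
d=optics.get_image("top"); W=d["world_from_camera"]
f=lambda p,s,o:(np.array(p)+.5)/s-.5+o
ca=f([(571,196),(440,241),(311,284),(183,337)],6.4,[110,165])
print(ray(ca,d,W,.0348)*1000)
e=f([(540,104),(602,289),(410,148),(470,334),(281,190),(341,378),(151,236),(214,437)],6.4,[110,165])
E=ray(e,d,W,.0348)
for i in range(4):
    v=E[2*i]-E[2*i+1]; print(np.hypot(*v[:2]),np.degrees(np.arctan2(v[1],v[0])))
w=f([(325,32),(498,142),(222,560),(52,443)],5,[300,145])
P=ray(w,d,W,.038); print(P*1000, P.mean(0))
for i in range(4):
    v=P[i]-P[(i+1)%4]; print(np.hypot(*v[:2]),np.degrees(np.arctan2(v[1],v[0])))
g=f([(635,45),(720,288),(112,497),(35,250)],6.4,[110,165])
P=ray(g,d,W,.038); print(P*1000, P.mean(0))
for i in range(4):
    v=P[i]-P[(i+1)%4]; print(np.hypot(*v[:2]),np.degrees(np.arctan2(v[1],v[0])))
E
```

```text
[[520.37377709 179.02598937  34.8       ]
 [499.65031612 240.86440548  34.8       ]
 [479.93048169 301.51041264  34.8       ]
 [455.57357237 361.31357321  34.8       ]]
0.09310543545237732 18.549800749696303
0.09311555783926233 18.151064301586878
0.09386415128665235 18.213748560251023
0.0999308714434424 18.169503915708866
[[ 648.83507205 -323.40991481   38.        ]
 [ 580.47043179 -423.87050286   38.        ]
 [ 332.90333519 -253.17784346   38.        ]
 [ 402.6253365  -154.44613437   38.        ]] [ 0.49120854 -0.2887261   0.038     ]
0.12151565245053983 55.76424106868028
0.3007082494566839 -34.585501824375825
0.12086814240048967 -125.2288355362018
0.29861010194946164 145.53976672847784
[[591.69298531 148.36211825  38.        ]
 [475.82498629 108.23512529  38.        ]
 [381.09150933 392.0603962   38.        ]
 [497.12594261 430.40394517  38.        ]] [0.48643386 0.2697654  0.038     ]
0.12261961002128312 19.101810716199466
0.2992176733826412 -71.5423341300268
0.12220563593116929 -161.71387524976547
0.29747355798181574 108.53601357473372
```

Emit:
servo_tool(travel=[[-0.037,-0.0123,0],[-0.074,-0.0246,0],[-0.111,-0.037,0],[-0.148,-0.049,0],[-0.185,-0.062,0],[-0.222,-0.074,0],[-0.26,-0.087,0],[-0.297,-0.099,0]], angular=[[0,0,-0.07],[0,0,-0.14],[0,0,-0.21],[0,0,-0.28],[0,0,-0.35],[0,0,-0.42],[0,0,-0.48],[0,0,-0.546]], grip=[1,1,1,1,1,1,1,1])

```text
time_s: 0.87
eef_pos: [0.3915, 0.372, 0.2313]
tcp_rot: [-0.161, 0.987, 0.0, 0.0]
wrist_force: [0.1, 1.2, 0.7]
finger_gap: 0.0852
```

```bash
cat >> h.py <<'E'
def to(x,y,z,ang,n=True):
    "remaining move in tool axes to have TCP at x,y,z with tool y at ang deg"
    s,T=pose(); ya=np.degrees(np.arctan2(T[1,1],T[0,1]))
    a=np.radians(ang); Y=np.array([np.cos(a),np.sin(a),0]); Z=np.array([0,0,-1.]); D=np.c_[np.cross(Y,Z),Y,Z]
    d=T[:3,:3].T@(np.array([x,y,z])-T[:3,3]); rv=R.from_matrix(T[:3,:3].T@D).as_rotvec()
    print("t",round(s["time_s"],2),"tcp",T[:3,3].round(4),"yang",ya.round(2),"j",np.degrees(s["joints"]).round(0),"gap",round(s["finger_gap"],4),"F",s["wrist_force"].round(1))
    print("MOVE",d.round(4).tolist(),rv.round(4).tolist(),"rows",np.linalg.norm(d)/.0417,np.degrees(np.linalg.norm(rv))/7.16)
E
python3 -c "
from h import *
to(.533,.286,.23,108.4)"
```

```text
t 0.87 tcp [0.3915 0.372  0.2313] yang 108.57 j [44.  4.  9. 95. -0. 25.] gap 0.0852 F [0.1 1.2 0.7]
MOVE [-0.1068, -0.1266, 0.0013] [0.0, 0.0001, 0.003] rows 3.9709279954479677 0.024240123620046752
```

Emit:
servo_tool(travel=[[-0.027,-0.032,0],[-0.053,-0.063,0],[-0.08,-0.095,0],[-0.107,-0.127,0],[-0.107,-0.127,0],[-0.107,-0.127,0],[-0.107,-0.127,0]], angular=[[0,0,0.003],[0,0,0.003],[0,0,0.003],[0,0,0.003],[0,0,0.003],[0,0,0.003],[0,0,0.003]], grip=[1,1,1,1,1,1,1])

```text
time_s: 1.45
eef_pos: [0.5316, 0.2866, 0.2309]
tcp_rot: [-0.158, 0.987, -0.0, -0.0]
wrist_force: [0.1, 0.5, 0.1]
finger_gap: 0.0854
```

```bash
cat >> h.py <<'E'
def shot(name,fn,crop=None,f=1):
    import pickle
    s,T=pose(); d=optics.get_image(name); 
    W=T@d["tool_from_camera"] if name=="wrist" else d["world_from_camera"]
    im=d["pixels"][:,:,::-1]; pickle.dump((d,W),open(fn.replace(".png",".pkl"),"wb"))
    if crop: im=im[crop[1]:crop[3],crop[0]:crop[2]]
    cv2.imwrite(fn,cv2.resize(im,None,fx=f,fy=f,interpolation=cv2.INTER_CUBIC))
    return d,W
E
python3 -c "
from h import *
shot('wrist','pics/wg.png',None,1.5)
to(.533,.286,.23,108.4)"
```

```text
t 1.5 tcp [0.5311 0.2871 0.2312] yang 108.25 j [28. 13. 19. 96.  0. 10.] gap 0.0854 F [-0.4 -0.4 -0.4]
MOVE [-0.0015, -0.0016, 0.0012] [0.0001, -0.0004, -0.0026] rows 0.05982290432454466 0.020833875852910237
```

View pics/wg.png

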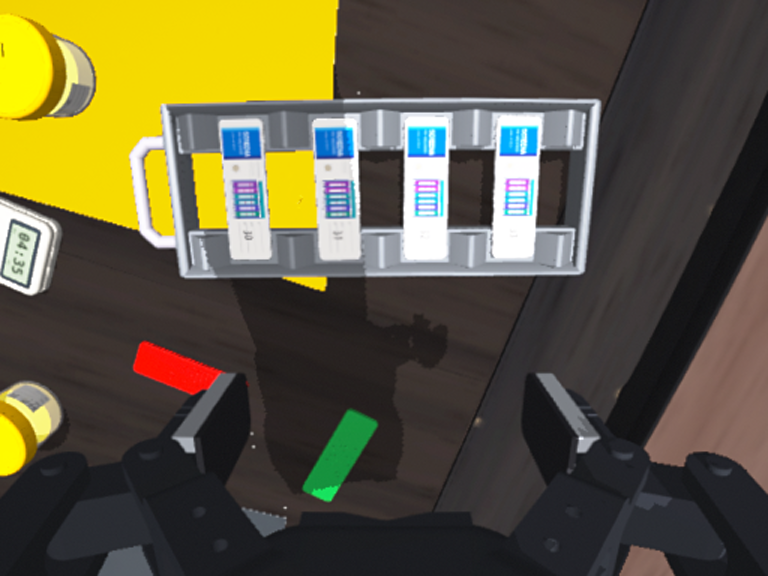

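Wrist view: the grey rack is fully in frame, with four cassettes at (245,190), (336,190), (426,188) and (517,187) in the 1.5x picture. The handle is on the left. Enlarging for corners.

Run:
```python
import cv2,pickle
d,W=pickle.load(open("pics/wg.pkl","rb"))
cv2.imwrite("pics/wg2.png",cv2.resize(d["pixels"][60:190,100:410,::-1],None,fx=2.5,fy=2.5,interpolation=cv2.INTER_CUBIC))
```

```text
(no output)
```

View pics/wg2.png

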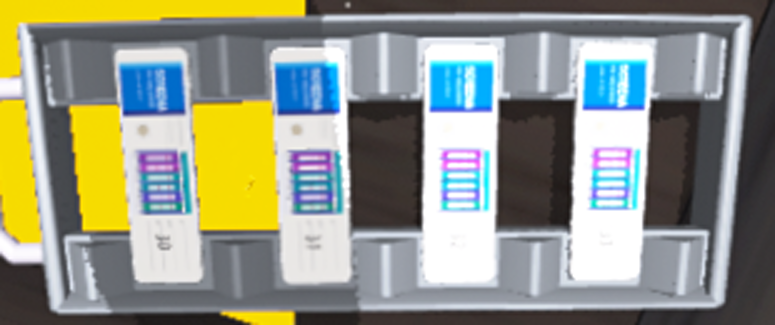

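Run:
```python
from h import *
import pickle
d,W=pickle.load(open("pics/wg.pkl","rb"))
f=lambda p:(np.array(p)+.5)/2.5-.5+[100,60]
for n,p in zip("abcd",[[(114,49),(187,47),(133,281),(204,281)],[(269,46),(343,44),(282,281),(350,281)],[(424,43),(498,43),(425,282),(494,282)],[(579,41),(654,41),(570,280),(640,280)]]):
    P=ray(f(p),d,W,.0348)*1000
    v=(P[2]+P[3]-P[0]-P[1])/2; w=(P[1]+P[3]-P[0]-P[2])/2
    print(n,P.mean(0).round(1),np.hypot(*v[:2]).round(1),np.hypot(*w[:2]).round(1),np.degrees(np.arctan2(v[1],v[0])))
P=ray(f([(20,24),(750,17),(720,306),(52,311)]),d,W,.038)*1000
print(P.mean(0)); 
for i in range(4):
    v=P[i]-P[(i+1)%4]; print(np.hypot(*v[:2]),np.degrees(np.arctan2(v[1],v[0])))
```

```text
a [516.3 177.2  34.8] 98.9 31.4 18.434907369406307
b [495.7 239.3  34.8] 99.5 30.4 19.18785322186853
c [475.6 299.9  34.8] 100.7 30.6 19.121637226656638
d [454.1 361.1  34.8] 101.2 31.5 19.452251450448344
[486.0248223  269.43612871  38.        ]
300.37041814364176 -71.26897702078016
122.45325065786038 -161.58338354935736
300.80890456158596 108.66520423736262
122.11089900427052 18.21007985033811
```

```bash
python3 -c "
from h import *
to(.5162,.1776,.10,108.7)"
```

```text
t 1.5 tcp [0.5311 0.2871 0.2312] yang 108.25 j [28. 13. 19. 96.  0. 10.] gap 0.0854 F [-0.4 -0.4 -0.4]
MOVE [0.0484, -0.0993, 0.1312] [0.0001, -0.0004, -0.0078] rows 4.113673749269401 0.0625061820096008
```

Emit:
servo_tool(travel=[[0.012,-0.025,0.032],[0.024,-0.05,0.065],[0.036,-0.075,0.098],[0.0484,-0.0993,0.1312],[0.0484,-0.0993,0.1312],[0.0484,-0.0993,0.1312],[0.0484,-0.0993,0.1312]], angular=[[0,0,-0.008],[0,0,-0.008],[0,0,-0.008],[0,0,-0.008],[0,0,-0.008],[0,0,-0.008],[0,0,-0.008]], grip=[0.2,0.2,0.2,0.2,0.2,0.2,0.2], newtons=30)

```text
time_s: 2.08
eef_pos: [0.5168, 0.1784, 0.1015]
tcp_rot: [-0.163, 0.987, 0.0, 0.001]
wrist_force: [0.2, 0.6, 0.9]
finger_gap: 0.051
```

```bash
python3 -c "
from h import *
shot('wrist','pics/a1.png',None,1.5)
to(.5162,.1776,.012,108.7)"
```

```text
t 2.13 tcp [0.5174 0.1788 0.1022] yang 108.77 j [19.  4. -5. 81.  0.  0.] gap 0.0509 F [-0.1 -0.6  0.5]
MOVE [0.0018, -0.0008, 0.0902] [0.0003, 0.0032, 0.0012] rows 2.1629538146806406 0.027190515600319137
```

View pics/a1.png

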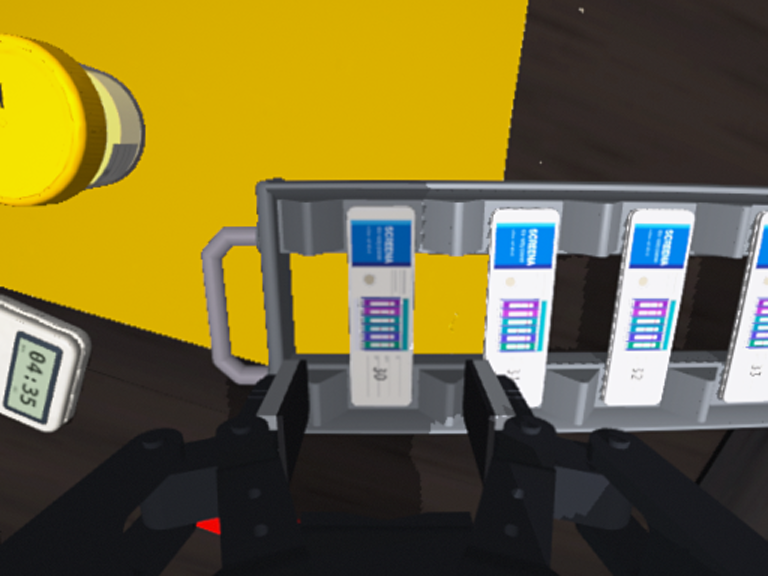

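Cassette 30 (a) sits at (381,300), centred between the pads at (385,400). Descending.

Emit:
servo_tool(travel=[[0.002,-0.001,0.03],[0.002,-0.001,0.06],[0.002,-0.001,0.08],[0.002,-0.001,0.09],[0.002,-0.001,0.09],[0.002,-0.001,0.09]], angular=[[0,0.003,0],[0,0.003,0],[0,0.003,0],[0,0.003,0],[0,0.003,0],[0,0.003,0]], grip=[0.14,0.14,0.14,0.14,0.14,0.14])

```text
time_s: 2.63
eef_pos: [0.516, 0.1767, 0.0116]
tcp_rot: [-0.163, 0.987, -0.0, -0.001]
wrist_force: [0.4, -1.6, 0.3]
finger_gap: 0.0486
```

```bash
python3 -c "
from h import *
shot('wrist','pics/a2.png',None,1.5)
to(.5162,.1776,.012,108.7)"
```

```text
t 2.68 tcp [0.5164 0.1767 0.0122] yang 108.73 j [ 19.   6. -13.  71.   0.   0.] gap 0.0483 F [ 0.9  0.7 -0.1]
MOVE [-0.0001, 0.001, 0.0002] [0.0, -0.0003, 0.0006] rows 0.023510912465862448 0.005178804651310418
```

View pics/a2.png

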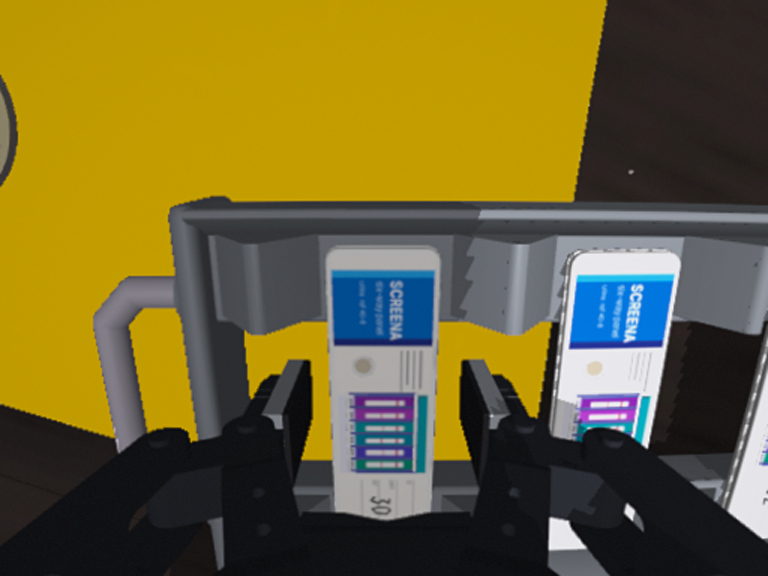

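The pads at (290,420) and (480,420) straddle the cassette at mid-length. Closing.

Emit:
servo_tool(travel=[[0,0,0],[0,0,0],[0,0,0],[0,0,0],[0,0,0]], angular=[[0,0,0],[0,0,0],[0,0,0],[0,0,0],[0,0,0]], grip=[-1,-1,-1,-1,-1], newtons=30)

```text
time_s: 3.1
eef_pos: [0.5164, 0.1763, 0.0121]
tcp_rot: [-0.162, 0.987, 0.0, 0.0]
wrist_force: [-0.3, 1.3, 5.9]
finger_gap: 0.0301
```

Emit:
servo_tool(travel=[[0,0,0],[0,0,-0.02],[0,0,-0.05],[0,0,-0.09],[0,0,-0.13],[0,0,-0.14],[0,0,-0.14]], angular=[[0,0,0],[0,0,0],[0,0,0],[0,0,0],[0,0,0],[0,0,0],[0,0,0]], grip=[-1,-1,-1,-1,-1,-1,-1])

```text
time_s: 3.68
eef_pos: [0.5175, 0.1764, 0.155]
tcp_rot: [-0.162, 0.987, 0.0, 0.002]
wrist_force: [0.7, 1.2, -0.7]
finger_gap: 0.0301
```

```bash
python3 -c "
from h import *
shot('wrist','pics/a3.png',None,1.5)
to(.4912,-.2887,.21,145.5)"
```

```text
t 3.73 tcp [0.5166 0.1761 0.1522] yang 108.68 j [19.  3. -0. 86. -0.  0.] gap 0.0304 F [ 0.1  0.4 -0.7]
MOVE [0.1729, -0.4322, -0.058] [-0.0003, 0.001, -0.6426] rows 11.24839667213017 5.142317848441166
```

View pics/a3.png

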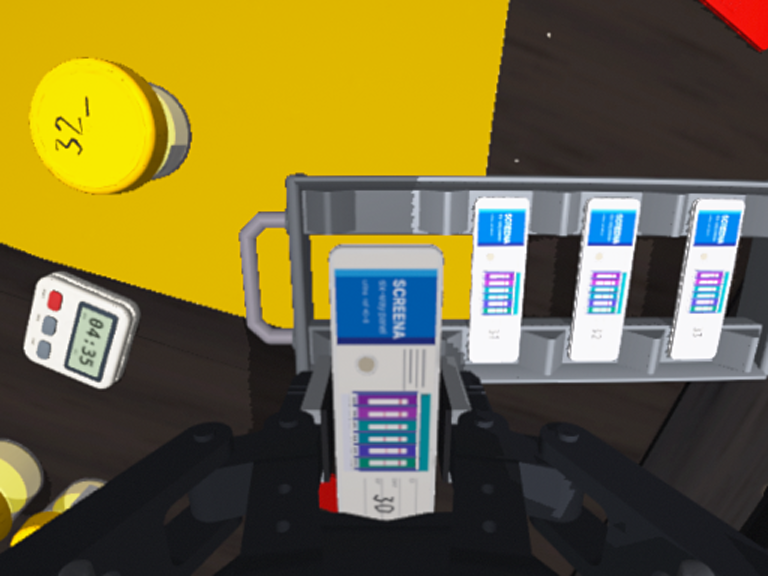

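Cassette held cleanly with a gap of 30 mm. Next, a viewing pose beside the carrier.

```bash
python3 -c "
from h import *
to(.548,-.206,.23,145.5)"
```

```text
t 3.73 tcp [0.5166 0.1761 0.1522] yang 108.68 j [19.  3. -0. 86. -0.  0.] gap 0.0304 F [ 0.1  0.4 -0.7]
MOVE [0.0926, -0.372, -0.0779] [-0.0003, 0.001, -0.6426] rows 9.380997281138717 5.142317848441166
```

Emit:
servo_tool(travel=[[0.009,-0.037,-0.015],[0.019,-0.074,-0.03],[0.028,-0.112,-0.04],[0.037,-0.149,-0.05],[0.047,-0.186,-0.06],[0.056,-0.223,-0.065],[0.065,-0.26,-0.07],[0.074,-0.298,-0.075]], angular=[[0,0,-0.08],[0,0,-0.16],[0,0,-0.24],[0,0,-0.32],[0,0,-0.4],[0,0,-0.48],[0,0,-0.56],[0,0,-0.643]], grip=[-1,-1,-1,-1,-1,-1,-1,-1])

```text
time_s: 4.4
eef_pos: [0.5406, -0.1319, 0.224]
tcp_rot: [-0.468, 0.884, 0.001, -0.002]
wrist_force: [1.0, 0.2, 0.4]
finger_gap: 0.0302
```

```bash
python3 -c "
from h import *
to(.548,-.206,.23,145.5)"
```

```text
t 4.4 tcp [ 0.5406 -0.1319  0.224 ] yang 145.76 j [-14.   6.  10.  95.  -0. -69.] gap 0.0302 F [1.  0.2 0.4]
MOVE [0.0571, -0.0478, -0.006] [0.0036, -0.003, 0.0045] rows 1.792025175964207 0.051791338999940824
```

Emit:
servo_tool(travel=[[0.03,-0.025,0],[0.057,-0.048,-0.006],[0.057,-0.048,-0.006],[0.057,-0.048,-0.006],[0.057,-0.048,-0.006]], angular=[[0,0,0],[0,0,0],[0,0,0],[0,0,0],[0,0,0]], grip=[-1,-1,-1,-1,-1])

```text
time_s: 4.82
eef_pos: [0.5482, -0.2041, 0.2299]
tcp_rot: [-0.466, 0.885, 0.001, -0.002]
wrist_force: [-0.0, -0.3, -0.8]
finger_gap: 0.0302
```

```bash
python3 -c "
from h import *
shot('wrist','pics/c1.png',None,1.5)
to(.548,-.206,.23,145.5)"
```

```text
t 4.87 tcp [ 0.5483 -0.2035  0.2302] yang 145.56 j [-20.  10.  16.  96.  -0. -76.] gap 0.0303 F [-0.4  1.2 -0.9]
MOVE [0.0022, -0.0012, 0.0002] [0.0036, -0.0026, 0.001] rows 0.06142098363582588 0.036566557832416635
```

View pics/c1.png

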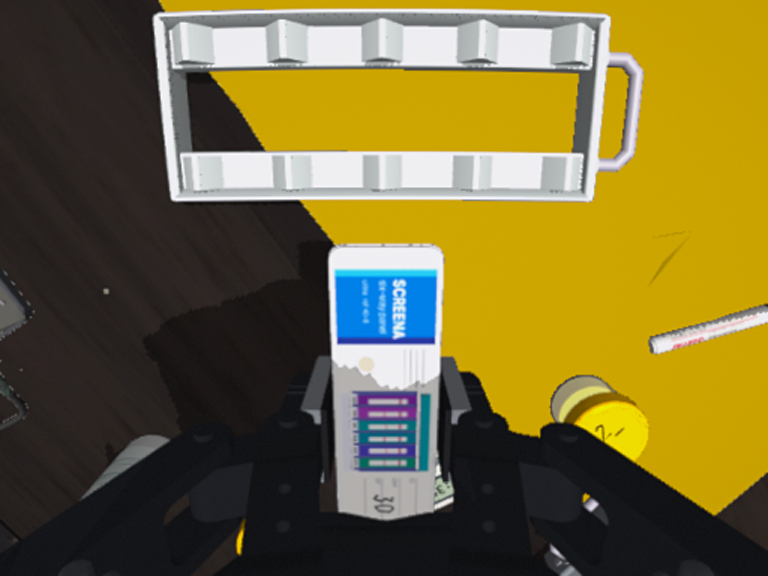

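Carrier in view with its handle at (625,110) on the right, five ribs per rail, all empty. Cassette 30 is held straight. Enlarging for the corners.

Run:
```python
import cv2,pickle
d,W=pickle.load(open("pics/c1.pkl","rb"))
cv2.imwrite("pics/c2.png",cv2.resize(d["pixels"][0:140,95:435,::-1],None,fx=2.3,fy=2.3,interpolation=cv2.INTER_CUBIC))
```

```text
(no output)
```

View pics/c2.png

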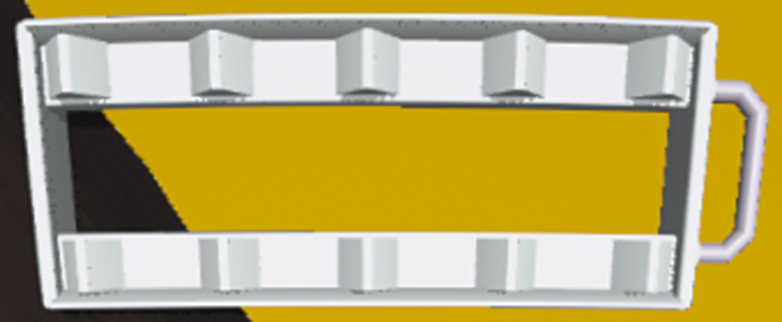

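Run:
```python
from h import *
import pickle
d,W=pickle.load(open("pics/c1.pkl","rb"))
f=lambda p:(np.array(p)+.5)/2.3-.5+[95,0]
P=ray(f([(17,24),(716,22),(690,306),(45,309)]),d,W,.038)*1000
print(P.round(1),P.mean(0)); 
for i in range(4):
    v=P[i]-P[(i+1)%4]; print(np.hypot(*v[:2]),np.degrees(np.arctan2(v[1],v[0])))
Q=ray(f([(367,106),(367,234)]),d,W,.03)*1000; print(Q,Q.mean(0),np.linalg.norm(Q[0]-Q[1]))
Q=ray(f([(219,30),(522,30),(226,290),(507,290),(367,28),(367,290)]),d,W,.046)*1000; print(Q.round(1),Q[:4].mean(0),Q[4:].mean(0))
v=Q[1]-Q[0];print(np.hypot(*v[:2]),np.degrees(np.arctan2(v[1],v[0])));v=Q[3]-Q[2];print(np.hypot(*v[:2]),np.degrees(np.arctan2(v[1],v[0])))
# overlay model check: project with fit
```

```text
[[ 580.3 -425.3   38. ]
 [ 331.4 -255.7   38. ]
 [ 400.  -154.7   38. ]
 [ 649.6 -324.5   38. ]] [ 490.3189545  -290.04487955   38.        ]
301.18639607651727 -34.284894931800295
122.08616758549313 -124.2132082107993
301.80556487758696 145.77544916811556
122.40482256266833 55.496859758634365
[[ 475.65502835 -311.54293642   30.        ]
 [ 506.99075096 -266.05888541   30.        ]] [ 491.32288965 -288.80091091   30.        ] 55.23338127631729
[[ 510.7 -369.    46. ]
 [ 406.7 -297.8   46. ]
 [ 572.8 -281.9   46. ]
 [ 468.8 -210.5   46. ]
 [ 459.8 -334.5   46. ]
 [ 520.8 -245.9   46. ]] [ 489.76552526 -289.81746408   46.        ] [ 490.28650475 -290.20001384   46.        ]
125.966595875343 145.5889161538296
126.15530809248884 145.51360211583759
```

```bash
cat >> h.py <<'E'
PL={k:(.4907+s*.8251,-.2893-s*.5650) for k,s in zip("abcd",(-.096,-.032,.032,.096))}
def held(px,pk,s=1.5):
    import pickle
    d,W=pickle.load(open(pk,"rb")); T=d["tool_from_camera"]
    return ray((np.array(px)+.5)/s-.5,d,T,-.0227)*1000
E
python3 - <<'E'
from h import *
print(held([(329,256),(442,256),(385,246),(337,517),(435,517)],"pics/c1.pkl"))
print(PL)
to(*PL["a"],.11,145.6)
E
```

```text
[[ 46.12000359 -14.13966165 -22.7       ]
 [ 46.14735458  15.71785018 -22.7       ]
 [ 48.79874704   0.65577059 -22.7       ]
 [-39.05318167 -14.71390848 -22.7       ]
 [-39.02592581  16.75637362 -22.7       ]]
{'a': (0.41149040000000003, -0.23506), 'b': (0.4642968, -0.27122), 'c': (0.5171032, -0.30738), 'd': (0.5699096, -0.34354)}
t 4.87 tcp [ 0.5483 -0.2035  0.2302] yang 145.56 j [-20.  10.  16.  96.  -0. -76.] gap 0.0303 F [-0.4  1.2 -0.9]
MOVE [0.1031, 0.0945, 0.1208] [0.0036, -0.0026, -0.0007] rows 4.432374505554553 0.036189657084207766
```

Emit:
servo_tool(travel=[[0.025,0.023,0.025],[0.05,0.046,0.05],[0.077,0.07,0.08],[0.104,0.0945,0.11],[0.104,0.0945,0.121],[0.104,0.0945,0.121],[0.104,0.0945,0.121],[0.104,0.0945,0.121]], angular=[[0,0,0],[0.002,-0.002,0],[0.003,-0.002,-0.001],[0.003,-0.002,-0.001],[0.003,-0.002,-0.001],[0.003,-0.002,-0.001],[0.003,-0.002,-0.001],[0.003,-0.002,-0.001]], grip=[-1,-1,-1,-1,-1,-1,-1,-1])

```text
time_s: 5.53
eef_pos: [0.4127, -0.2362, 0.1121]
tcp_rot: [-0.467, 0.884, -0.001, 0.001]
wrist_force: [-0.0, 0.7, 0.2]
finger_gap: 0.0305
```

```bash
python3 -c "
from h import *
shot('wrist','pics/pa.png',None,1.5)
to(*PL['a'],.015,145.6)"
```

```text
t 5.58 tcp [ 0.413  -0.2364  0.1123] yang 145.67 j [-30.  -6. -14.  82.  -0. -85.] gap 0.0303 F [ 0.3 -0.9  0.3]
MOVE [-0.0002, 0.0023, 0.0973] [-0.0035, -0.0001, 0.0012] rows 2.3335565755229544 0.029858666317639327
```

View pics/pa.png

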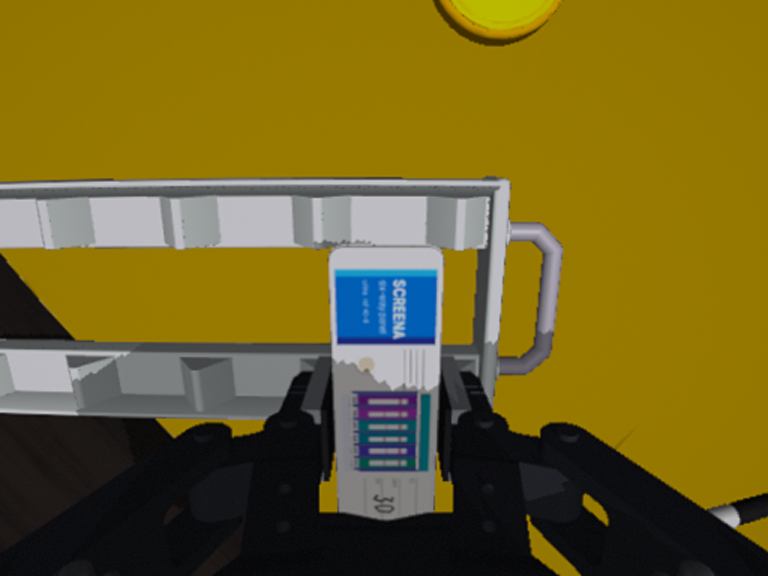

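Cassette 30 lies between the ribs at u≈322 and 460, over the place nearest the handle. Lowering.

Emit:
servo_tool(travel=[[0,0.002,0.03],[0,0.002,0.06],[0,0.002,0.075],[0,0.002,0.085],[0,0.002,0.09],[0,0.002,0.093],[0,0.002,0.096],[0,0.002,0.097]], angular=[[-0.003,0,0.001],[-0.003,0,0.001],[-0.003,0,0.001],[-0.003,0,0.001],[-0.003,0,0.001],[-0.003,0,0.001],[-0.003,0,0.001],[-0.003,0,0.001]], grip=[-1,-1,-1,-1,-1,-1,-1,-1])

```text
time_s: 6.25
eef_pos: [0.4105, -0.2359, 0.0145]
tcp_rot: [-0.466, 0.885, 0.0, -0.0]
wrist_force: [0.1, -0.4, -0.7]
finger_gap: 0.03
```

```bash
python3 -c "
from h import *
shot('wrist','pics/pa2.png',None,1.5)
to(*PL['a'],.013,145.6)"
```

```text
t 6.3 tcp [ 0.4104 -0.2358  0.0144] yang 145.54 j [-30.  -4. -23.  71.  -0. -85.] gap 0.0301 F [-0.3 -0.1 -0.4]
MOVE [-0.0012, -0.0005, 0.0014] [0.0007, -0.0003, -0.001] rows 0.04593725589684154 0.010297085553666561
```

View pics/pa2.png

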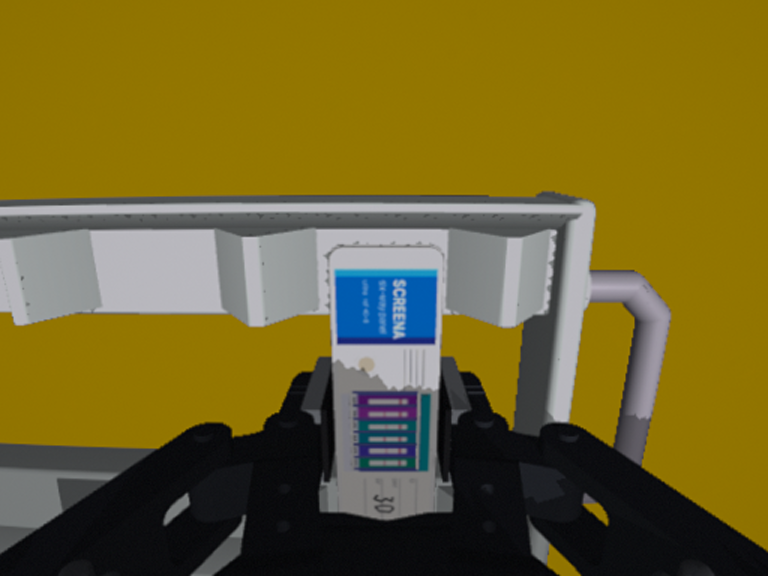

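It is in the gap between rib feet at u=316 and 448, clear on both sides. Releasing, then lifting.

Emit:
servo_tool(travel=[[0,0,0.001],[0,0,0.001],[0,0,0.001],[0,0,0.001],[0,0,0.001]], angular=[[0,0,0],[0,0,0],[0,0,0],[0,0,0],[0,0,0]], grip=[0.1,0.1,0.1,0.1,0.1])

```text
time_s: 6.72
eef_pos: [0.4099, -0.2357, 0.013]
tcp_rot: [-0.466, 0.885, 0.001, -0.001]
wrist_force: [0.8, 0.5, 0.1]
finger_gap: 0.047
```

Emit:
servo_tool(travel=[[0,0,-0.02],[0,0,-0.06],[0,0,-0.1],[0,0,-0.14],[0,0,-0.14],[0,0,-0.14]], angular=[[0,0,0],[0,0,0],[0,0,0],[0,0,0],[0,0,0],[0,0,0]], grip=[0.1,0.1,0.1,0.1,0.1,0.1])

```text
time_s: 7.22
eef_pos: [0.4112, -0.2364, 0.1554]
tcp_rot: [-0.466, 0.885, -0.001, 0.001]
wrist_force: [0.4, 0.2, -0.9]
finger_gap: 0.047
```

```bash
python3 -c "
from h import *
shot('wrist','pics/pa3.png',None,1.5)
to(.4957,.2390,.15,108.7)"
```

```text
t 7.27 tcp [ 0.4105 -0.2359  0.1534] yang 145.53 j [-30.  -6. -10.  87.  -0. -85.] gap 0.047 F [-0.3  0.3 -0.1]
MOVE [-0.4398, 0.1985, 0.0033] [0.0001, -0.0004, 0.6428] rows 11.57148162904309 5.143861233317059
```

View pics/pa3.png

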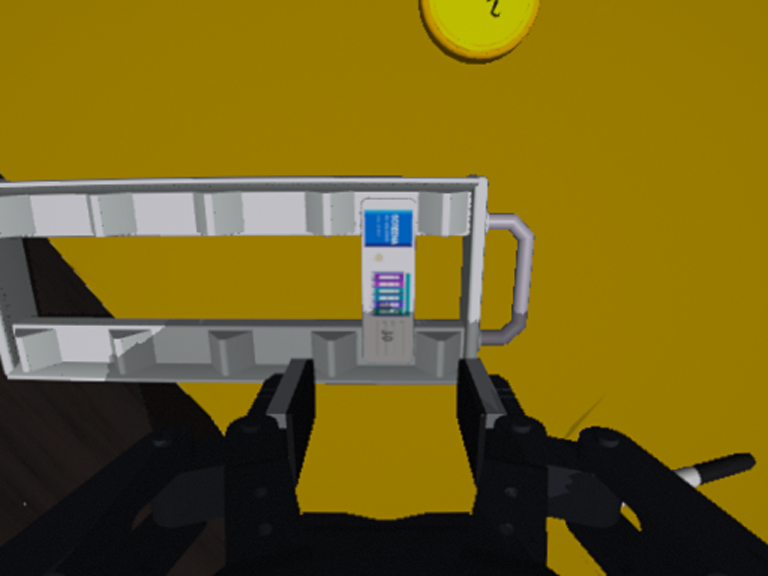

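Cassette 30 lies flat in place a at (388,280). Going for b.

Emit:
servo_tool(travel=[[-0.037,0.0167,0],[-0.073,0.033,0],[-0.11,0.05,0],[-0.147,0.066,0],[-0.184,0.083,0],[-0.22,0.1,0],[-0.257,0.116,0],[-0.293,0.132,0]], angular=[[0,0,0.08],[0,0,0.16],[0,0,0.24],[0,0,0.32],[0,0,0.4],[0,0,0.48],[0,0,0.56],[0,0,0.643]], grip=[0.14,0.14,0.14,0.14,0.14,0.14,0.14,0.14])

```text
time_s: 7.93
eef_pos: [0.4662, 0.0825, 0.1513]
tcp_rot: [-0.16, 0.987, 0.0, -0.002]
wrist_force: [2.0, -1.1, 0.1]
finger_gap: 0.0486
```

```bash
python3 -c "
from h import *
to(.4957,.2390,.10,108.7)"
```

```text
t 7.93 tcp [0.4662 0.0825 0.1513] yang 108.47 j [ 10.  -6. -10.  87.   0.  -8.] gap 0.0486 F [ 2.  -1.1  0.1]
MOVE [-0.0777, 0.139, 0.0512] [0.0015, -0.0036, -0.004] rows 4.011472869195281 0.044577654626939495
```

Emit:
servo_tool(travel=[[-0.019,0.035,0],[-0.039,0.07,0.01],[-0.058,0.105,0.025],[-0.0777,0.139,0.04],[-0.0777,0.139,0.051],[-0.0777,0.139,0.051],[-0.0777,0.139,0.051],[-0.0777,0.139,0.051]], angular=[[0,0,-0.002],[0,0,-0.002],[0,0,-0.002],[0,0,-0.002],[0,0,-0.002],[0,0,-0.002],[0,0,-0.002],[0,0,-0.002]], grip=[0.14,0.14,0.14,0.14,0.14,0.14,0.14,0.14])

```text
time_s: 8.6
eef_pos: [0.4958, 0.2361, 0.102]
tcp_rot: [-0.163, 0.987, 0.0, -0.001]
wrist_force: [0.0, -0.1, 0.6]
finger_gap: 0.0491
```

```bash
python3 -c "
from h import *
to(.4957,.2390,.012,108.7)"
```

```text
t 8.6 tcp [0.4958 0.2361 0.102 ] yang 108.75 j [25.  4. -5. 81.  0.  7.] gap 0.0491 F [ 0.  -0.1  0.6]
MOVE [-0.001, 0.0027, 0.09] [0.0009, -0.0021, 0.0009] rows 2.1594100169657326 0.019719257299713834
```

Emit:
servo_tool(travel=[[-0.001,0.003,0.02],[-0.001,0.003,0.055],[-0.001,0.003,0.08],[-0.001,0.003,0.09],[-0.001,0.003,0.09],[-0.001,0.003,0.09]], angular=[[0.001,-0.002,0],[0.001,-0.002,0],[0.001,-0.002,0],[0.001,-0.002,0],[0.001,-0.002,0],[0.001,-0.002,0]], grip=[0.14,0.14,0.14,0.14,0.14,0.14])

```text
time_s: 9.1
eef_pos: [0.4964, 0.2398, 0.0133]
tcp_rot: [-0.163, 0.987, 0.0, 0.001]
wrist_force: [0.5, -0.1, 1.0]
finger_gap: 0.0488
```

```bash
python3 -c "
from h import *
shot('wrist','pics/b2.png',None,1.5)
to(.4957,.2390,.012,108.7)"
```

```text
t 9.15 tcp [0.497  0.2403 0.0141] yang 108.75 j [ 26.   7. -12.  71.   0.   7.] gap 0.0489 F [ 0.5 -0.1  0.3]
MOVE [0.0016, -0.0008, 0.0021] [0.0005, 0.0031, 0.0009] rows 0.06542638288619798 0.026132763188792305
```

View pics/b2.png

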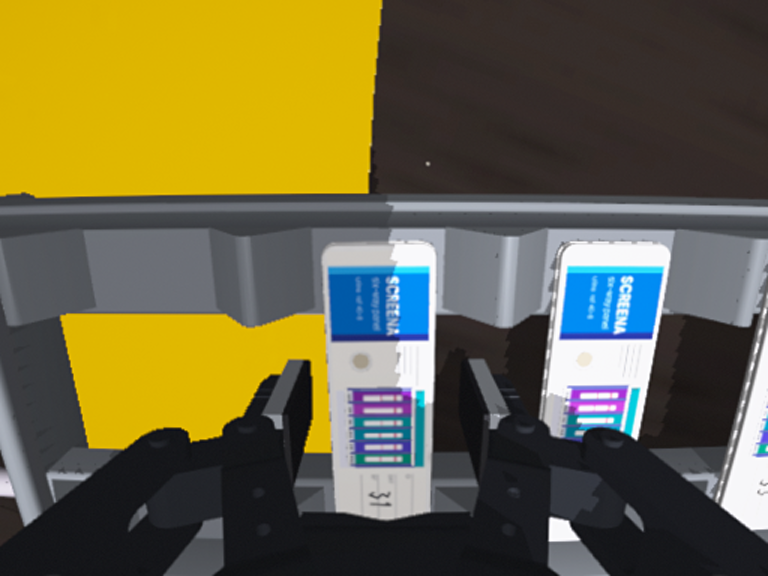

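Cassette 31 (b) is at (380,370), straddled. Small correction, then close and lift.

Emit:
servo_tool(travel=[[0.001,-0.001,0.002],[0.001,-0.001,0.002],[0.001,-0.001,0.002],[0.001,-0.001,0.002],[0.001,-0.001,0.002],[0.001,-0.001,0.002],[0.001,-0.001,0.002]], angular=[[0,0.003,0],[0,0.003,0],[0,0.003,0],[0,0.003,0],[0,0.003,0],[0,0.003,0],[0,0.003,0]], grip=[0.14,-1,-1,-1,-1,-1,-1])

```text
time_s: 9.73
eef_pos: [0.4959, 0.2393, 0.0112]
tcp_rot: [-0.163, 0.987, -0.0, -0.0]
wrist_force: [-1.2, -2.6, 6.5]
finger_gap: 0.0302
```

```bash
python3 -c "
from h import *
to(*PL['b'],.15,145.6)"
```

```text
t 9.73 tcp [0.4959 0.2393 0.0112] yang 108.8 j [ 26.   7. -13.  71.   0.   7.] gap 0.0302 F [-1.2 -2.6  6.5]
MOVE [0.1945, -0.4731, -0.1386] [0.0002, -0.0006, -0.6422] rows 12.708704376346569 5.1391998216746595
```

Emit:
servo_tool(travel=[[0,0,-0.02],[0,0,-0.05],[0,0,-0.09],[0,0,-0.13],[0,0,-0.14],[0,0,-0.14]], angular=[[0,0,0],[0,0,0],[0,0,0],[0,0,0],[0,0,0],[0,0,0]], grip=[-1,-1,-1,-1,-1,-1])

```text
time_s: 10.23
eef_pos: [0.4972, 0.2401, 0.1544]
tcp_rot: [-0.163, 0.987, 0.001, 0.002]
wrist_force: [0.7, -0.4, -0.3]
finger_gap: 0.0303
```

```bash
python3 -c "
from h import *
shot('wrist','pics/b3.png',None,1.5)
to(*PL['b'],.15,145.6)"
```

```text
t 10.28 tcp [0.4964 0.2397 0.1516] yang 108.81 j [26.  4.  0. 86.  0.  7.] gap 0.0305 F [ 0.7 -0.5 -0.6]
MOVE [0.1951, -0.4733, 0.0011] [0.0003, 0.0012, -0.6421] rows 12.2759203207768 5.138535475761245
```

View pics/b3.png

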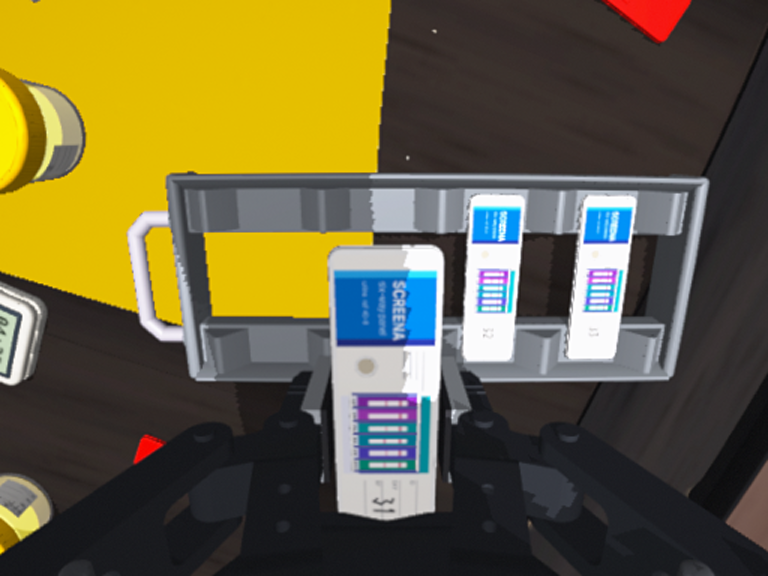

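Cassette 31 is held straight, same position in the hand as the first. Travelling to place b.

Emit:
servo_tool(travel=[[0.015,-0.0364,0],[0.03,-0.073,0],[0.045,-0.109,0],[0.06,-0.1456,0],[0.075,-0.182,0],[0.09,-0.218,0],[0.105,-0.255,0],[0.12,-0.291,0]], angular=[[0,0,-0.08],[0,0,-0.16],[0,0,-0.24],[0,0,-0.32],[0,0,-0.4],[0,0,-0.48],[0,0,-0.56],[0,0,-0.642]], grip=[-1,-1,-1,-1,-1,-1,-1,-1])

```text
time_s: 10.95
eef_pos: [0.4746, -0.0766, 0.1483]
tcp_rot: [-0.468, 0.884, 0.001, -0.002]
wrist_force: [0.8, 0.2, -0.4]
finger_gap: 0.0296
```

```bash
python3 -c "
from h import *
to(*PL['b'],.11,145.6)"
```

```text
t 10.95 tcp [ 0.4746 -0.0766  0.1483] yang 145.82 j [ -9.  -5.  -9.  86.  -0. -65.] gap 0.0296 F [ 0.8  0.2 -0.4]
MOVE [0.1666, -0.1009, 0.0384] [0.0036, -0.0027, 0.0039] rows 4.762092513335767 0.047888482183365555
```

Emit:
servo_tool(travel=[[0.033,-0.02,0],[0.067,-0.04,0.005],[0.1,-0.06,0.015],[0.133,-0.08,0.025],[0.166,-0.101,0.038],[0.166,-0.101,0.038],[0.166,-0.101,0.038],[0.166,-0.101,0.038]], angular=[[0,0,0.002],[0,0,0.002],[0,0,0.002],[0,0,0.002],[0,0,0.002],[0,0,0.002],[0,0,0.002],[0,0,0.002]], grip=[-1,-1,-1,-1,-1,-1,-1,-1])

```text
time_s: 11.62
eef_pos: [0.4645, -0.2685, 0.1109]
tcp_rot: [-0.465, 0.885, 0.001, -0.002]
wrist_force: [0.2, 0.4, 0.5]
finger_gap: 0.0303
```

```bash
python3 -c "
from h import *
to(*PL['b'],.03,145.6)"
```

```text
t 11.62 tcp [ 0.4645 -0.2685  0.1109] yang 145.43 j [-30.   3.  -6.  82.  -0. -85.] gap 0.0303 F [0.2 0.4 0.5]
MOVE [0.0022, -0.0017, 0.0809] [0.0042, -0.0017, -0.0029] rows 1.9417016615791667 0.04294015675138683
```

Lower to z 0.030 first, then check.

Emit:
servo_tool(travel=[[0.002,-0.0015,0.02],[0.002,-0.0015,0.05],[0.002,-0.0015,0.075],[0.002,-0.0015,0.081],[0.002,-0.0015,0.081],[0.002,-0.0015,0.081]], angular=[[0.004,-0.002,-0.002],[0.004,-0.002,-0.002],[0.004,-0.002,-0.002],[0.004,-0.002,-0.002],[0.004,-0.002,-0.002],[0.004,-0.002,-0.002]], grip=[-1,-1,-1,-1,-1,-1])

```text
time_s: 12.12
eef_pos: [0.4657, -0.2708, 0.0324]
tcp_rot: [-0.467, 0.884, -0.001, 0.001]
wrist_force: [-0.3, 0.4, 0.9]
finger_gap: 0.03
```

```bash
python3 -c "
from h import *
shot('wrist','pics/pb.png',None,1.5)
to(*PL['b'],.0135,145.6)"
```

```text
t 12.17 tcp [ 0.4661 -0.2713  0.0331] yang 145.65 j [-30.   4. -13.  73.   0. -86.] gap 0.0302 F [ 0.1 -0.9  0.4]
MOVE [0.0009, 0.0016, 0.0196] [-0.0045, 0.0004, 0.0008] rows 0.47200358535177006 0.03636856234231893
```

View pics/pb.png

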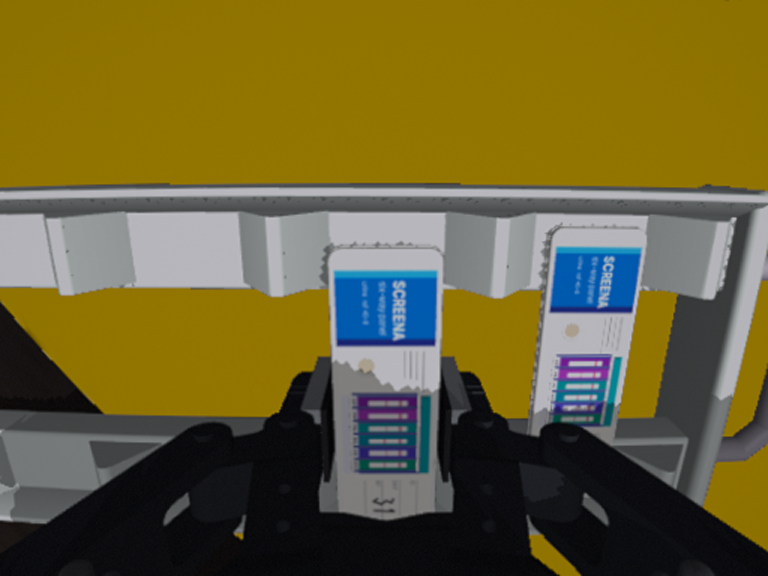

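The cassette is centred at (385) between rib feet at about 328 and 446. Lowering, releasing, lifting.

Emit:
servo_tool(travel=[[0.001,0.001,0.008],[0.001,0.001,0.014],[0.001,0.001,0.019],[0.001,0.001,0.02],[0.001,0.001,0.02]], angular=[[-0.003,0,0],[-0.003,0,0],[-0.003,0,0],[-0.003,0,0],[-0.003,0,0]], grip=[-1,-1,-1,-1,-1])

```text
time_s: 12.58
eef_pos: [0.4638, -0.2719, 0.0113]
tcp_rot: [-0.466, 0.885, 0.0, 0.0]
wrist_force: [-0.7, 0.1, 1.6]
finger_gap: 0.0302
```

Emit:
servo_tool(travel=[[0,0,0],[0,0,0],[0,0,0],[0,0,0],[0,0,0]], angular=[[0,0,0],[0,0,0],[0,0,0],[0,0,0],[0,0,0]], grip=[0.1,0.1,0.1,0.1,0.1])

```text
time_s: 13.0
eef_pos: [0.4638, -0.2718, 0.0113]
tcp_rot: [-0.466, 0.885, 0.0, -0.0]
wrist_force: [-0.8, 0.4, 0.3]
finger_gap: 0.0473
```

Emit:
servo_tool(travel=[[0,0,-0.02],[0,0,-0.06],[0,0,-0.1],[0,0,-0.14],[0,0,-0.14],[0,0,-0.14]], angular=[[0,0,0],[0,0,0],[0,0,0],[0,0,0],[0,0,0],[0,0,0]], grip=[0.1,0.1,0.1,0.1,0.1,0.1])

```text
time_s: 13.5
eef_pos: [0.465, -0.2726, 0.1541]
tcp_rot: [-0.466, 0.885, -0.002, 0.001]
wrist_force: [0.5, 0.4, -1.4]
finger_gap: 0.0471
```

```bash
python3 -c "
from h import *
shot('wrist','pics/pb3.png',None,1.5)
to(.4755,.3000,.15,108.7)"
```

```text
t 13.55 tcp [ 0.4642 -0.2721  0.1519] yang 145.59 j [-30.   2.  -1.  86.   0. -86.] gap 0.0469 F [-0.3  0.6 -0.7]
MOVE [-0.4784, 0.314, 0.0018] [-0.0008, 0.0006, 0.6438] rows 13.722658570880103 5.15206360885399
```

View pics/pb3.png

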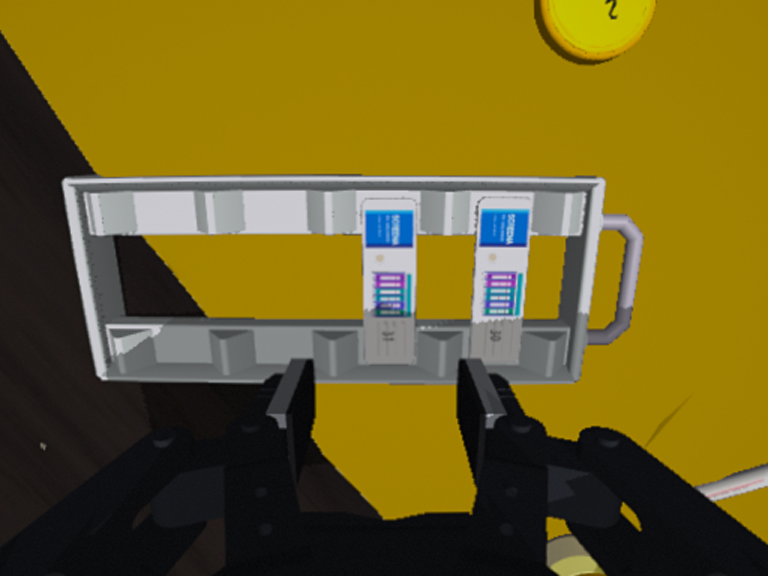

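Both 30 and 31 are flat in places a and b. Going for c.

Emit:
servo_tool(travel=[[-0.0345,0.0226,0],[-0.069,0.045,0],[-0.1035,0.068,0],[-0.138,0.0905,0],[-0.1725,0.113,0],[-0.207,0.136,0],[-0.2415,0.1585,0],[-0.276,0.181,0]], angular=[[0,0,0.08],[0,0,0.16],[0,0,0.24],[0,0,0.32],[0,0,0.4],[0,0,0.48],[0,0,0.56],[0,0,0.644]], grip=[0.14,0.14,0.14,0.14,0.14,0.14,0.14,0.14])

```text
time_s: 14.22
eef_pos: [0.4693, 0.0599, 0.1498]
tcp_rot: [-0.16, 0.987, 0.0, -0.001]
wrist_force: [1.2, 0.3, -0.3]
finger_gap: 0.0491
```

```bash
python3 -c "
from h import *
to(.4755,.3000,.10,108.7)"
```

```text
t 14.22 tcp [0.4693 0.0599 0.1498] yang 108.46 j [  7.  -6. -10.  86.   0. -11.] gap 0.0491 F [ 1.2  0.3 -0.3]
MOVE [-0.082, 0.2257, 0.0498] [0.001, -0.0025, -0.0042] rows 5.881484866726343 0.04033611034411388
```

Emit:
servo_tool(travel=[[-0.0137,0.0376,0],[-0.0273,0.075,0],[-0.041,0.113,0.01],[-0.0547,0.15,0.025],[-0.068,0.188,0.04],[-0.082,0.2257,0.05],[-0.082,0.2257,0.05],[-0.082,0.2257,0.05]], angular=[[0,0,-0.003],[0,0,-0.003],[0,0,-0.003],[0,0,-0.003],[0,0,-0.003],[0,0,-0.003],[0,0,-0.003],[0,0,-0.003]], grip=[0.14,0.14,0.14,0.14,0.14,0.14,0.14,0.14])

```text
time_s: 14.88
eef_pos: [0.4742, 0.2993, 0.0984]
tcp_rot: [-0.165, 0.986, -0.001, -0.002]
wrist_force: [0.1, -0.9, 0.2]
finger_gap: 0.0483
```

```bash
python3 -c "
from h import *
to(.4755,.3000,.012,108.7)"
```

```text
t 14.88 tcp [0.4742 0.2993 0.0984] yang 109.05 j [32.  6. -3. 81.  0. 13.] gap 0.0483 F [ 0.1 -0.9  0.2]
MOVE [-0.002, 0.0003, 0.0864] [-0.0006, -0.0051, 0.0061] rows 2.0730790593446558 0.06352459435736892
```

Emit:
servo_tool(travel=[[-0.001,0,0.02],[-0.001,0,0.055],[-0.001,0,0.08],[-0.001,0,0.087],[-0.001,0,0.087],[-0.001,0,0.087]], angular=[[0,-0.004,0.005],[0,-0.004,0.005],[0,-0.004,0.005],[0,-0.004,0.005],[0,-0.004,0.005],[0,-0.004,0.005]], grip=[0.14,0.14,0.14,0.14,0.14,0.14])

```text
time_s: 15.38
eef_pos: [0.4771, 0.2979, 0.0155]
tcp_rot: [-0.161, 0.987, 0.001, 0.002]
wrist_force: [0.0, -0.5, 0.0]
finger_gap: 0.0485
```

```bash
python3 -c "
from h import *
shot('wrist','pics/cc2.png',None,1.5)
to(.4755,.3000,.012,108.7)"
```

```text
t 15.43 tcp [0.4776 0.2984 0.0163] yang 108.53 j [ 32.   8. -11.  71.  -0.  13.] gap 0.0481 F [0.3 0.2 0.8]
MOVE [0.0015, 0.0022, 0.0043] [0.0009, 0.0055, -0.0029] rows 0.12060046650737052 0.05061396352953362
```

View pics/cc2.png

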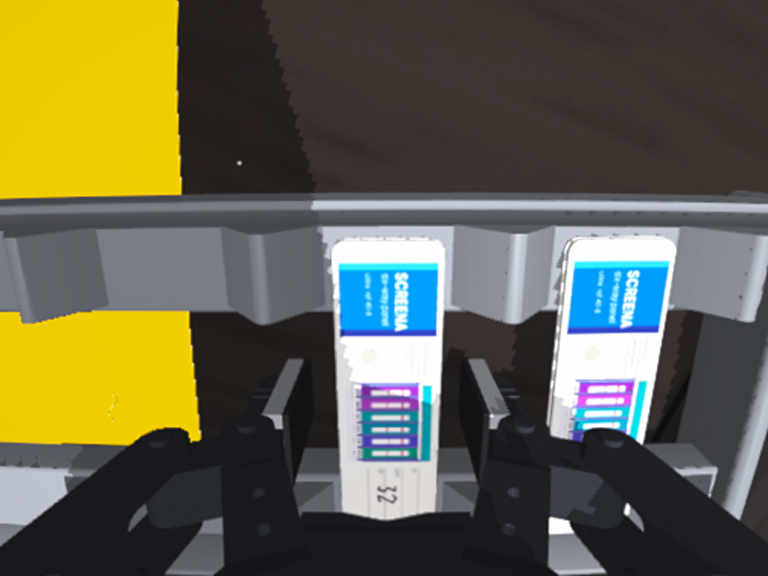

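Cassette 32 (c) is centred at (388,370). Correct 4 mm down, close, lift.

Emit:
servo_tool(travel=[[0.0015,0.001,0.004],[0.0015,0.001,0.004],[0.0015,0.001,0.004],[0.0015,0.001,0.004],[0.0015,0.001,0.004],[0.0015,0.001,0.004],[0.0015,0.001,0.004],[0.0015,0.001,0.004]], angular=[[0.001,0.005,-0.002],[0.001,0.005,-0.002],[0.001,0.005,-0.002],[0.001,0.005,-0.002],[0.001,0.005,-0.002],[0.001,0.005,-0.002],[0.001,0.005,-0.002],[0.001,0.005,-0.002]], grip=[0.14,0.14,-1,-1,-1,-1,-1,-1])

```text
time_s: 16.1
eef_pos: [0.4753, 0.2993, 0.0114]
tcp_rot: [-0.162, 0.987, -0.0, -0.0]
wrist_force: [-1.4, -1.0, 6.1]
finger_gap: 0.0302
```

Emit:
servo_tool(travel=[[0,0,-0.02],[0,0,-0.05],[0,0,-0.09],[0,0,-0.13],[0,0,-0.14],[0,0,-0.14]], angular=[[0,0,0],[0,0,0],[0,0,0],[0,0,0],[0,0,0],[0,0,0]], grip=[-1,-1,-1,-1,-1,-1])

```text
time_s: 16.6
eef_pos: [0.4766, 0.3001, 0.1547]
tcp_rot: [-0.162, 0.987, 0.001, 0.002]
wrist_force: [0.4, 0.8, 0.0]
finger_gap: 0.0299
```

```bash
python3 -c "
from h import *
shot('wrist','pics/cc3.png',None,1.5)
to(*PL['c'],.15,145.6)"
```

```text
t 16.65 tcp [0.4759 0.2997 0.1521] yang 108.69 j [32.  6.  2. 86. -0. 14.] gap 0.0302 F [-0.2 -0.4 -0.6]
MOVE [0.1555, -0.5882, 0.0016] [-0.0003, 0.0018, -0.6441] rows 14.591002144742717 5.154409166256174
```

View pics/cc3.png

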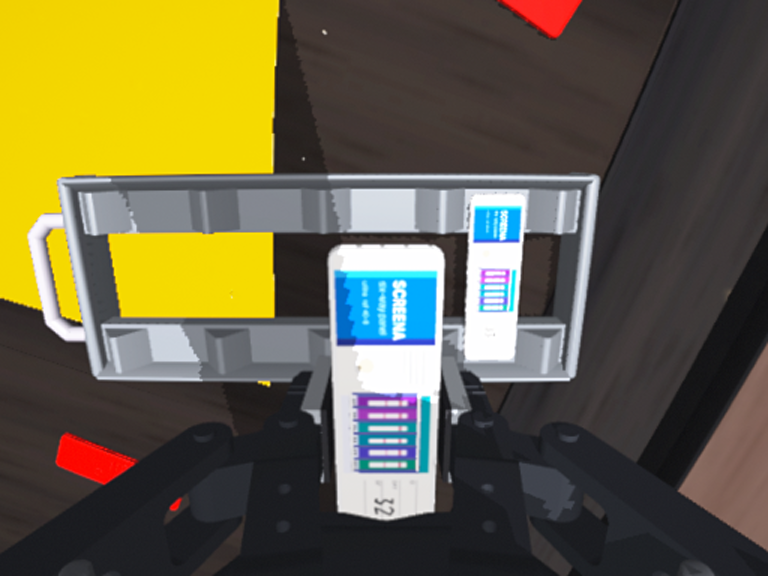

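Cassette 32 held straight. Travelling to place c.

Emit:
servo_tool(travel=[[0.0104,-0.039,0],[0.0207,-0.0784,0],[0.031,-0.1176,0],[0.0415,-0.157,0],[0.052,-0.196,0],[0.062,-0.235,0],[0.0726,-0.2745,0],[0.083,-0.3137,0]], angular=[[0,0,-0.08],[0,0,-0.16],[0,0,-0.24],[0,0,-0.32],[0,0,-0.4],[0,0,-0.48],[0,0,-0.56],[0,0,-0.644]], grip=[-1,-1,-1,-1,-1,-1,-1,-1])

```text
time_s: 17.32
eef_pos: [0.496, -0.0265, 0.1489]
tcp_rot: [-0.468, 0.884, 0.0, -0.002]
wrist_force: [0.8, 0.3, 0.5]
finger_gap: 0.0304
```

```bash
python3 -c "
from h import *
to(*PL['c'],.11,145.6)"
```

```text
t 17.32 tcp [ 0.496  -0.0265  0.1489] yang 145.82 j [ -3.  -3.  -7.  86.  -0. -59.] gap 0.0304 F [0.8 0.3 0.5]
MOVE [0.2205, -0.1753, 0.039] [0.0024, -0.0024, 0.0039] rows 6.819086395022859 0.041349542399327796
```

Emit:
servo_tool(travel=[[0.0315,-0.025,0],[0.063,-0.05,0],[0.0945,-0.075,0.005],[0.126,-0.1,0.01],[0.1575,-0.125,0.02],[0.189,-0.15,0.03],[0.2205,-0.1753,0.038],[0.2205,-0.1753,0.038]], angular=[[0,0,0.003],[0,0,0.003],[0,0,0.003],[0,0,0.003],[0,0,0.003],[0,0,0.003],[0,0,0.003],[0,0,0.003]], grip=[-1,-1,-1,-1,-1,-1,-1,-1])

```text
time_s: 17.98
eef_pos: [0.5152, -0.3107, 0.1079]
tcp_rot: [-0.463, 0.886, 0.002, -0.003]
wrist_force: [-0.1, 0.6, -0.6]
finger_gap: 0.0303
```

```bash
python3 -c "
from h import *
to(*PL['c'],.032,145.6)"
```

```text
t 17.98 tcp [ 0.5152 -0.3107  0.1079] yang 145.16 j [-31.  12.   4.  83.  -0. -86.] gap 0.0303 F [-0.1  0.6 -0.6]
MOVE [-0.004, -0.0, 0.0759] [0.0052, -0.003, -0.0077] rows 1.8216831988595927 0.0780109275580472
```

Emit:
servo_tool(travel=[[-0.002,0,0.01],[-0.002,0,0.03],[-0.002,0,0.05],[-0.002,0,0.065],[-0.002,0,0.072],[-0.002,0,0.072],[-0.002,0,0.072]], angular=[[0.003,-0.002,-0.005],[0.003,-0.002,-0.005],[0.003,-0.002,-0.005],[0.003,-0.002,-0.005],[0.003,-0.002,-0.005],[0.003,-0.002,-0.005],[0.003,-0.002,-0.005]], grip=[-1,-1,-1,-1,-1,-1,-1])

```text
time_s: 18.57
eef_pos: [0.518, -0.3031, 0.0407]
tcp_rot: [-0.468, 0.884, -0.001, 0.001]
wrist_force: [-0.2, -0.0, 0.3]
finger_gap: 0.0299
```

```bash
python3 -c "
from h import *
shot('wrist','pics/pc.png',None,1.5)
to(*PL['c'],.0125,145.6)"
```

```text
t 18.62 tcp [ 0.5184 -0.3036  0.0416] yang 145.75 j [-30.  12.  -3.  75.   0. -86.] gap 0.0304 F [ 0.4 -0.3 -0.8]
MOVE [0.0039, -0.001, 0.0291] [-0.0033, 0.0009, 0.0026] rows 0.7046709131825442 0.03457172401201511
```

View pics/pc.png

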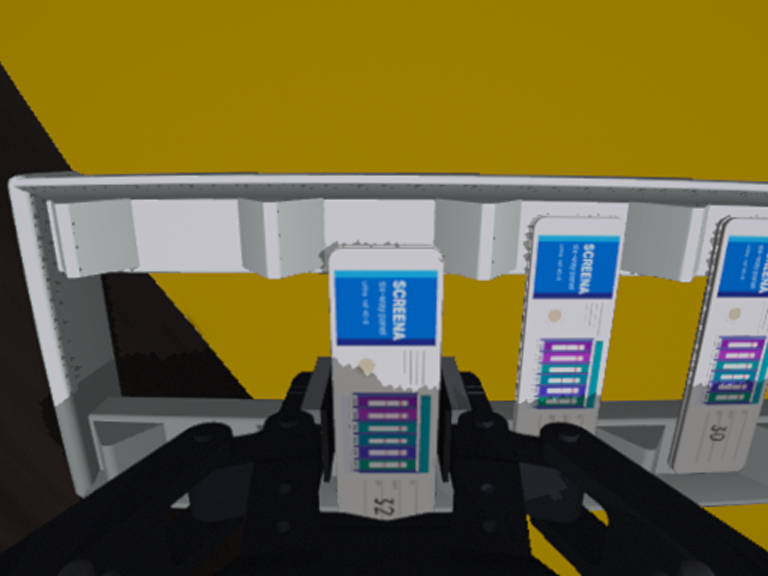

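Ribs' feet at u 323 and 437, cassette at 386: apply the correction (+4 mm x, −1 mm y), then lower.

Emit:
servo_tool(travel=[[0.004,-0.001,0.004],[0.004,-0.001,0.01],[0.004,-0.001,0.016],[0.004,-0.001,0.022],[0.004,-0.001,0.026],[0.004,-0.001,0.028],[0.004,-0.001,0.029],[0.004,-0.001,0.029]], angular=[[-0.003,0.001,0.002],[-0.003,0.001,0.002],[-0.003,0.001,0.002],[-0.003,0.001,0.002],[-0.003,0.001,0.002],[-0.003,0.001,0.002],[-0.003,0.001,0.002],[-0.003,0.001,0.002]], grip=[-1,-1,-1,-1,-1,-1,-1,-1])

```text
time_s: 19.28
eef_pos: [0.5166, -0.3079, 0.0118]
tcp_rot: [-0.466, 0.885, 0.0, -0.0]
wrist_force: [-0.6, 0.4, -0.1]
finger_gap: 0.0304
```

Emit:
servo_tool(travel=[[0,0,0],[0,0,0],[0,0,0],[0,0,0],[0,0,0]], angular=[[0,0,0],[0,0,0],[0,0,0],[0,0,0],[0,0,0]], grip=[0.1,0.1,0.1,0.1,0.1])

```text
time_s: 19.7
eef_pos: [0.5168, -0.308, 0.0121]
tcp_rot: [-0.466, 0.885, 0.0, -0.0]
wrist_force: [0.5, 0.2, 0.0]
finger_gap: 0.0469
```

Emit:
servo_tool(travel=[[0,0,-0.02],[0,0,-0.06],[0,0,-0.1],[0,0,-0.14],[0,0,-0.14],[0,0,-0.14]], angular=[[0,0,0],[0,0,0],[0,0,0],[0,0,0],[0,0,0],[0,0,0]], grip=[0.1,0.1,0.1,0.1,0.1,0.1])

```text
time_s: 20.2
eef_pos: [0.518, -0.3086, 0.1552]
tcp_rot: [-0.466, 0.885, -0.002, 0.001]
wrist_force: [-0.1, 0.4, -0.0]
finger_gap: 0.0468
```

```bash
python3 -c "
from h import *
shot('wrist','pics/pc3.png',None,1.5)
to(.4545,.3607,.15,108.7)"
```

```text
t 20.25 tcp [ 0.5172 -0.3082  0.1528] yang 145.59 j [-31.  11.   8.  87.  -0. -86.] gap 0.0469 F [ 0. -0. -1.]
MOVE [-0.5164, 0.4297, 0.0022] [-0.0013, 0.0003, 0.6438] rows 16.110147360086245 5.151819445645248
```

View pics/pc3.png

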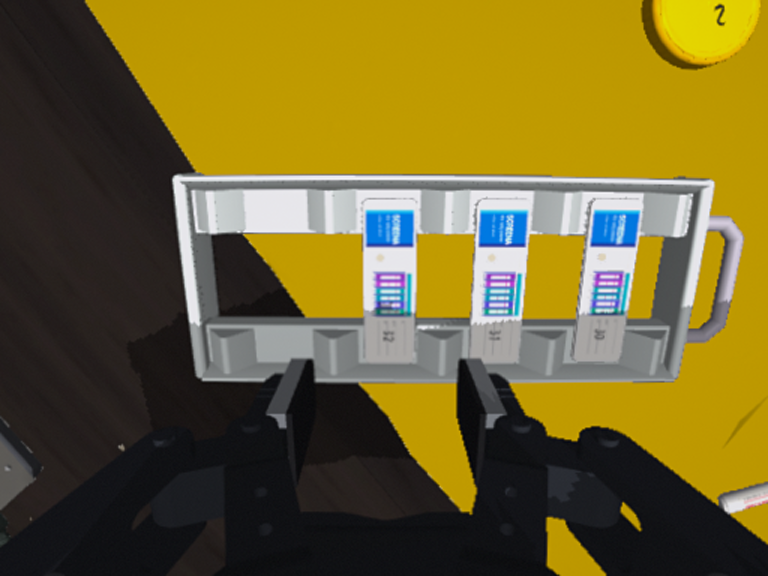

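Three cassettes are seated flat (30, 31, 32 in order from the handle). Going for d.

Emit:
servo_tool(travel=[[-0.0314,0.026,0],[-0.0628,0.052,0],[-0.094,0.0784,0],[-0.1255,0.1045,0],[-0.157,0.1306,0],[-0.188,0.1567,0],[-0.22,0.183,0],[-0.251,0.209,0]], angular=[[0,0,0.08],[0,0,0.16],[0,0,0.24],[0,0,0.32],[0,0,0.4],[0,0,0.48],[0,0,0.56],[0,0,0.644]], grip=[0.14,0.14,0.14,0.14,0.14,0.14,0.14,0.14])

```text
time_s: 20.92
eef_pos: [0.4848, 0.0191, 0.1503]
tcp_rot: [-0.16, 0.987, 0.0, -0.001]
wrist_force: [1.0, -0.4, -0.1]
finger_gap: 0.0487
```

```bash
python3 -c "
from h import *
to(.4545,.3607,.15,108.7)"
```

```text
t 20.92 tcp [0.4848 0.0191 0.1503] yang 108.45 j [  2.  -5.  -8.  86.   0. -16.] gap 0.0487 F [ 1.  -0.4 -0.1]
MOVE [-0.0794, 0.3337, 0.0004] [0.0009, -0.0028, -0.0043] rows 8.22464141556282 0.04179942799026785
```

Emit:
servo_tool(travel=[[-0.0097,0.0407,0],[-0.0193,0.081,0],[-0.029,0.122,0],[-0.0387,0.1628,0],[-0.0484,0.2035,0.005],[-0.058,0.244,0.015],[-0.068,0.285,0.03],[-0.0776,0.3255,0.045]], angular=[[0,0,-0.003],[0,0,-0.003],[0,0,-0.003],[0,0,-0.003],[0,0,-0.003],[0,0,-0.003],[0,0,-0.003],[0,0,-0.003]], grip=[0.14,0.14,0.14,0.14,0.14,0.14,0.14,0.14])

```text
time_s: 21.58
eef_pos: [0.4549, 0.3446, 0.1076]
tcp_rot: [-0.164, 0.986, -0.0, -0.001]
wrist_force: [1.3, -1.0, 0.6]
finger_gap: 0.0491
```

Emit:
servo_tool(travel=[[-0.002,0.008,0],[-0.002,0.008,0],[-0.002,0.008,0],[-0.002,0.008,0]], angular=[[0,0,0],[0,0,0],[0,0,0],[0,0,0]], grip=[0.14,0.14,0.14,0.14])

```text
time_s: 21.92
eef_pos: [0.4555, 0.35, 0.1095]
tcp_rot: [-0.164, 0.987, -0.0, -0.001]
wrist_force: [0.7, 0.3, 0.2]
finger_gap: 0.0481
```

```bash
python3 -c "
from h import *
to(.4545,.3607,.012,108.7)"
```

```text
t 21.92 tcp [0.4555 0.35   0.1095] yang 108.82 j [38.  8. -0. 82.  0. 19.] gap 0.0481 F [0.7 0.3 0.2]
MOVE [-0.0027, 0.0105, 0.0975] [-0.0003, -0.0011, 0.0021] rows 2.3531028396814144 0.01934397557209493
```

Emit:
servo_tool(travel=[[-0.002,0.0105,0.01],[-0.002,0.0105,0.04],[-0.002,0.0105,0.07],[-0.002,0.0105,0.09],[-0.002,0.0105,0.097],[-0.002,0.0105,0.097],[-0.002,0.0105,0.097]], angular=[[0,0,0.001],[0,0,0.001],[0,0,0.001],[0,0,0.001],[0,0,0.001],[0,0,0.001],[0,0,0.001]], grip=[0.14,0.14,0.14,0.14,0.14,0.14,0.14])

```text
time_s: 22.5
eef_pos: [0.4543, 0.3616, 0.0136]
tcp_rot: [-0.163, 0.987, 0.0, 0.0]
wrist_force: [0.3, 0.4, 1.1]
finger_gap: 0.0484
```

```bash
python3 -c "
from h import *
shot('wrist','pics/d2.png',None,1.5)
to(.4545,.3607,.012,108.7)"
```

```text
t 22.55 tcp [0.4547 0.3621 0.0144] yang 108.77 j [39. 11. -8. 72.  0. 20.] gap 0.0485 F [ 0.4  0.2 -0.1]
MOVE [0.0006, -0.0012, 0.0024] [0.0009, 0.0016, 0.0012] rows 0.0657290182827624 0.017768257122598864
```

View pics/d2.png

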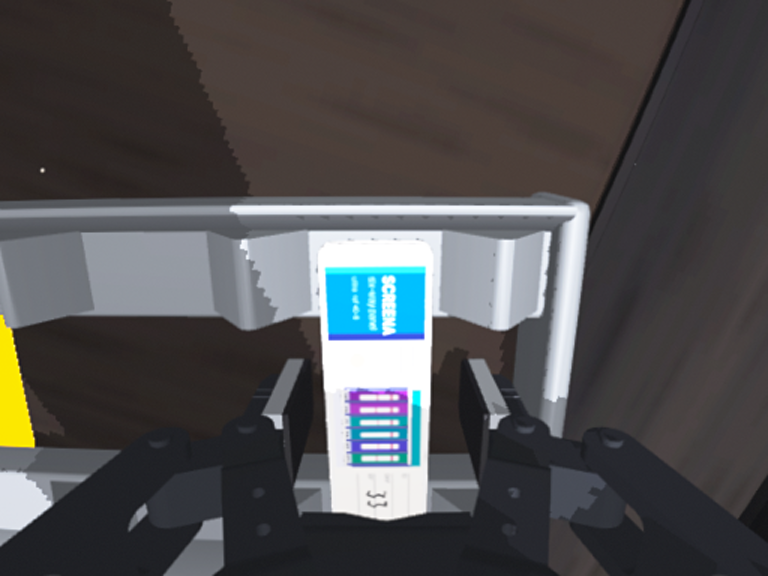

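Cassette 33 (d) sits at u≈376, about 2.5 mm left of the pads' centre. Shift, close, lift.

Emit:
servo_tool(travel=[[0.0005,-0.0025,0.002],[0.0005,-0.0025,0.002],[0.0005,-0.0025,0.002],[0.0005,-0.0025,0.002],[0.0005,-0.0025,0.002],[0.0005,-0.0025,0.002],[0.0005,-0.0025,0.002],[0.0005,-0.0025,0.002]], angular=[[0,0.001,0.001],[0,0.001,0.001],[0,0.001,0.001],[0,0.001,0.001],[0,0.001,0.001],[0,0.001,0.001],[0,0.001,0.001],[0,0.001,0.001]], grip=[0.14,0.14,-1,-1,-1,-1,-1,-1])

```text
time_s: 23.22
eef_pos: [0.4546, 0.3594, 0.0116]
tcp_rot: [-0.163, 0.987, 0.0, -0.0]
wrist_force: [-0.5, -1.3, 5.2]
finger_gap: 0.0299
```

Emit:
servo_tool(travel=[[0,0,-0.02],[0,0,-0.05],[0,0,-0.09],[0,0,-0.13],[0,0,-0.14],[0,0,-0.14]], angular=[[0,0,0],[0,0,0],[0,0,0],[0,0,0],[0,0,0],[0,0,0]], grip=[-1,-1,-1,-1,-1,-1])

```text
time_s: 23.72
eef_pos: [0.4557, 0.3604, 0.1551]
tcp_rot: [-0.163, 0.987, 0.002, 0.002]
wrist_force: [-0.7, 0.7, -0.8]
finger_gap: 0.0303
```

```bash
python3 -c "
from h import *
shot('wrist','pics/d3.png',None,1.5)
to(*PL['d'],.15,145.6)"
```

```text
t 23.77 tcp [0.4551 0.3599 0.1524] yang 108.75 j [38.  8.  5. 87.  0. 20.] gap 0.0301 F [ 0.5  0.9 -0.9]
MOVE [0.1174, -0.703, 0.0013] [0.0008, 0.002, -0.6431] rows 17.09256362520933 5.146133419151147
```

View pics/d3.png

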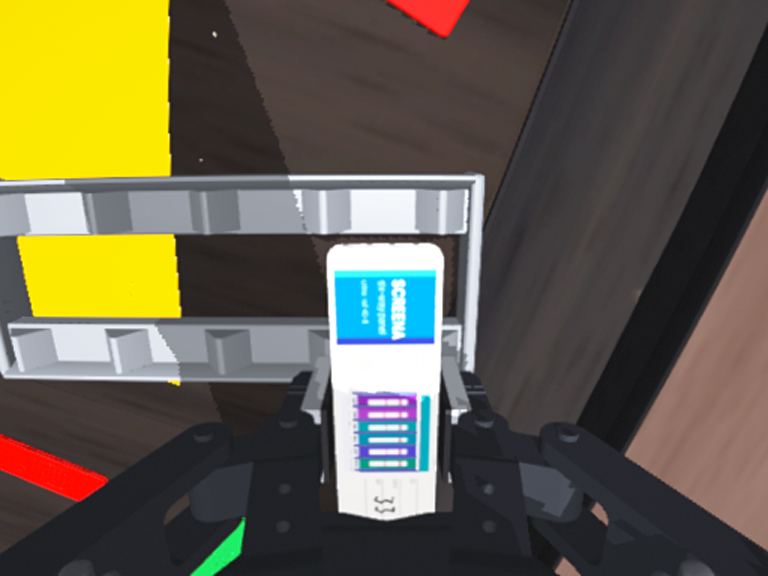

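Held straight. Travelling to place d.

Emit:
servo_tool(travel=[[0.0067,-0.04,0],[0.0134,-0.08,0],[0.02,-0.12,0],[0.0267,-0.16,0],[0.0334,-0.2,0],[0.04,-0.24,0],[0.0468,-0.28,0],[0.0535,-0.32,0]], angular=[[0,0,-0.08],[0,0,-0.16],[0,0,-0.24],[0,0,-0.32],[0,0,-0.4],[0,0,-0.48],[0,0,-0.56],[0,0,-0.643]], grip=[-1,-1,-1,-1,-1,-1,-1,-1])

```text
time_s: 24.43
eef_pos: [0.5057, 0.0371, 0.1489]
tcp_rot: [-0.468, 0.884, 0.001, -0.002]
wrist_force: [0.7, -0.0, 0.1]
finger_gap: 0.0302
```

```bash
python3 -c "
from h import *
to(*PL['d'],.15,145.6)"
```

```text
t 24.43 tcp [0.5057 0.0371 0.1489] yang 145.82 j [  4.  -2.  -6.  86.  -0. -52.] gap 0.0302 F [ 0.7 -0.   0.1]
MOVE [0.2789, -0.2669, -0.0012] [0.0028, -0.0024, 0.0039] rows 9.256878999964561 0.043182059329896966
```

Emit:
servo_tool(travel=[[0.028,-0.0267,0],[0.056,-0.053,0],[0.084,-0.08,0],[0.1115,-0.1068,0],[0.139,-0.1335,0],[0.167,-0.16,0],[0.195,-0.187,0],[0.223,-0.2135,0]], angular=[[0,0,0.003],[0,0,0.003],[0,0,0.003],[0,0,0.003],[0,0,0.003],[0,0,0.003],[0,0,0.003],[0,0,0.003]], grip=[-1,-1,-1,-1,-1,-1,-1,-1])

```text
time_s: 25.1
eef_pos: [0.556, -0.2673, 0.1485]
tcp_rot: [-0.465, 0.885, 0.001, -0.001]
wrist_force: [0.2, 0.3, -0.2]
finger_gap: 0.03
```

```bash
python3 -c "
from h import *
to(*PL['d'],.11,145.6)"
```

```text
t 25.1 tcp [ 0.556  -0.2673  0.1485] yang 145.41 j [-26.  14.  11.  87.  -0. -81.] gap 0.03 F [ 0.2  0.3 -0.2]
MOVE [0.0548, -0.0549, 0.0384] [0.0037, -0.0013, -0.0033] rows 2.0756188446518777 0.0410802956635663
```

Emit:
servo_tool(travel=[[0.018,-0.018,0],[0.036,-0.036,0.01],[0.0545,-0.0545,0.025],[0.0545,-0.0545,0.038],[0.0545,-0.0545,0.038],[0.0545,-0.0545,0.038]], angular=[[0.003,0,-0.002],[0.003,0,-0.002],[0.003,0,-0.002],[0.003,0,-0.002],[0.003,0,-0.002],[0.003,0,-0.002]], grip=[-1,-1,-1,-1,-1,-1])

```text
time_s: 25.6
eef_pos: [0.5695, -0.3406, 0.1105]
tcp_rot: [-0.466, 0.885, 0.001, -0.001]
wrist_force: [-0.3, -0.3, 0.1]
finger_gap: 0.0306
```

```bash
python3 -c "
from h import *
to(*PL['d'],.038,145.6)"
```

```text
t 25.6 tcp [ 0.5695 -0.3406  0.1105] yang 145.52 j [-31.  20.  15.  85.  -0. -86.] gap 0.0306 F [-0.3 -0.3  0.1]
MOVE [0.0021, -0.0022, 0.0725] [0.0023, -0.0011, -0.0014] rows 1.739386373376483 0.023044289563724108
```

Emit:
servo_tool(travel=[[0.002,-0.002,0.01],[0.002,-0.002,0.03],[0.002,-0.002,0.055],[0.002,-0.002,0.072],[0.002,-0.002,0.072],[0.002,-0.002,0.072]], angular=[[0.002,-0.001,-0.001],[0.002,-0.001,-0.001],[0.002,-0.001,-0.001],[0.002,-0.001,-0.001],[0.002,-0.001,-0.001],[0.002,-0.001,-0.001]], grip=[-1,-1,-1,-1,-1,-1])

```text
time_s: 26.1
eef_pos: [0.571, -0.3434, 0.0407]
tcp_rot: [-0.467, 0.884, -0.001, 0.001]
wrist_force: [0.6, 0.3, 1.7]
finger_gap: 0.0301
```

```bash
python3 -c "
from h import *
shot('wrist','pics/pd.png',None,1.5)
to(*PL['d'],.0125,145.6)"
```

```text
t 26.15 tcp [ 0.5716 -0.344   0.0421] yang 145.64 j [-31.  21.   8.  77.  -0. -87.] gap 0.0303 F [ 0.1 -0.6  0.8]
MOVE [0.0006, 0.0018, 0.0296] [-0.0053, 0.0001, 0.0006] rows 0.7114120454883294 0.04267907611268766
```

View pics/pd.png

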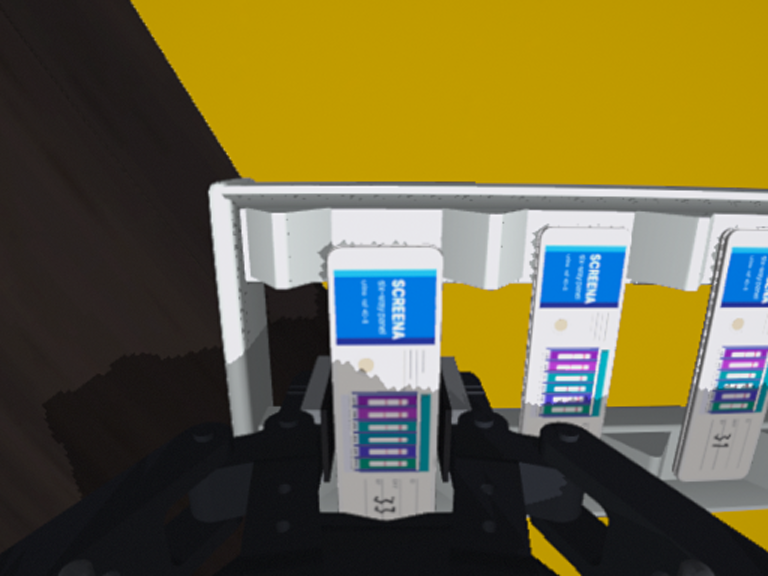

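Rib feet at u 330 and 442, cassette centred at 386. Lower, release, lift.

Emit:
servo_tool(travel=[[0.001,0.001,0.004],[0.001,0.001,0.01],[0.001,0.001,0.016],[0.001,0.001,0.022],[0.001,0.001,0.026],[0.001,0.001,0.028],[0.001,0.001,0.029],[0.001,0.001,0.029]], angular=[[-0.004,0,0],[-0.004,0,0],[-0.004,0,0],[-0.004,0,0],[-0.004,0,0],[-0.004,0,0],[-0.004,0,0],[-0.004,0,0]], grip=[-1,-1,-1,-1,-1,-1,-1,-1])

```text
time_s: 26.82
eef_pos: [0.5698, -0.3446, 0.0118]
tcp_rot: [-0.466, 0.885, 0.0, -0.0]
wrist_force: [-0.0, -0.7, 0.6]
finger_gap: 0.0303
```

Emit:
servo_tool(travel=[[0,0,0],[0,0,0],[0,0,0],[0,0,0],[0,0,0]], angular=[[0,0,0],[0,0,0],[0,0,0],[0,0,0],[0,0,0]], grip=[0.1,0.1,0.1,0.1,0.1])

```text
time_s: 27.23
eef_pos: [0.5699, -0.3447, 0.0118]
tcp_rot: [-0.466, 0.885, -0.0, 0.0]
wrist_force: [-0.1, -0.1, -0.4]
finger_gap: 0.0468
```

Emit:
servo_tool(travel=[[0,0,-0.02],[0,0,-0.06],[0,0,-0.1],[0,0,-0.14],[0,0,-0.14],[0,0,-0.14]], angular=[[0,0,0],[0,0,0],[0,0,0],[0,0,0],[0,0,0],[0,0,0]], grip=[0.1,0.1,0.1,0.1,0.1,0.1])

```text
time_s: 27.73
eef_pos: [0.5711, -0.3454, 0.1553]
tcp_rot: [-0.466, 0.885, -0.002, 0.001]
wrist_force: [-0.3, 0.2, -1.2]
finger_gap: 0.047
```

```bash
python3 -c "
from h import *
to(.548,-.206,.23,145.5)
shot('wrist','pics/pd3.png',None,1.5)
shot('scene','pics/s3.png',None,1.5)"
```

```text
t 27.73 tcp [ 0.5711 -0.3454  0.1553] yang 145.59 j [-31.  20.  20.  89.  -0. -87.] gap 0.047 F [-0.3  0.2 -1.2]
MOVE [-0.102, 0.0974, -0.0752] [-0.0057, 0.0003, 0.0015] rows 3.8323283204107583 0.04707580588267249
```

View pics/pd3.png

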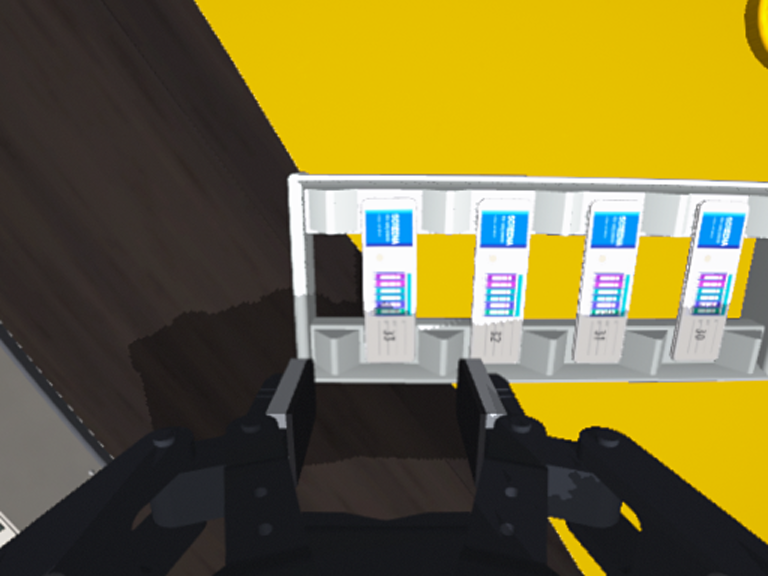

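View pics/s3.png

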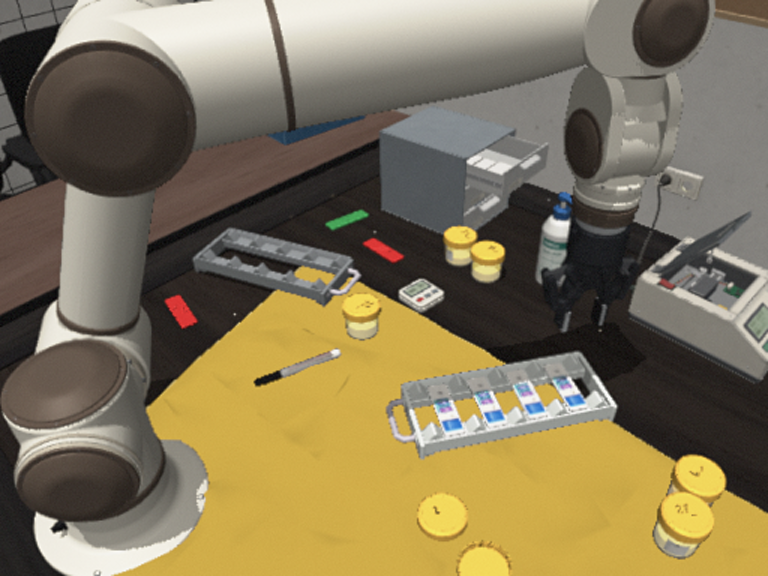

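Wrist view: 33, 32, 31, 30 at (390,280), (502,280), (609,280), (710,280), with 30 nearest the handle. Scene view: timer (421,293) and cup (361,312) match their first-picture positions. One enlarged flatness check.

```bash
python3 -c "
from h import *
shot('scene','pics/s4.png',(250,225,420,310),4.5)"
```

```text
(no output)
```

View pics/s4.png

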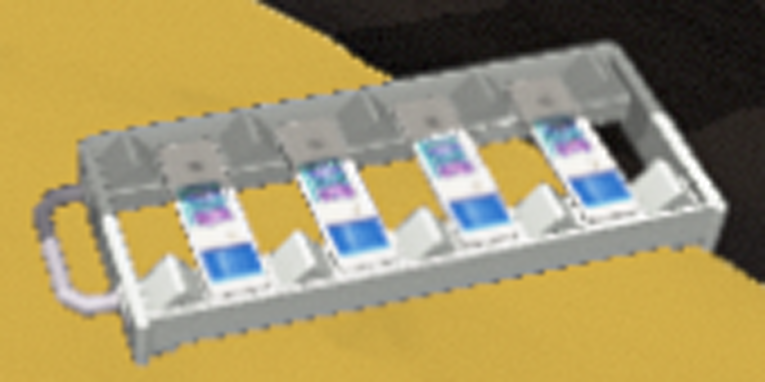

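All four lie flat between the ribs across both rails. Handing in.

```bash
python3 -c "
from h import *
print(ctrl.hand_in()); print(ctrl.sense()['time_s'])"
```

```text
the job is handed in; nothing more can be done
None
the job is handed in; nothing more can be done
```

I moved all four cassettes from the grey developing rack to the white carrier, one by one, and handed the job in at about 28 s. They kept their order: the cassettes marked 30, 31, 32 and 33 run from the handle to the far end.

- **Placement:** the last wrist and scene pictures show each cassette printed face up and flat in its own place between the ribs across both rails. I judged flatness from the pictures, not from a height measurement.
- **Left alone:** the scene picture shows the bench timer and the specimen cup where they were. The green and red look-alikes were not touched.
- **Forces:** the wrist forces read after each move stayed below about 7 N.
- **Failed or conflicting checks:** none failed. The gripper had drifted a few mm when I set down cassette 32 and when I gripped cassette 33; the pictures and measured poses showed it, and I corrected each before going on.

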